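Hook the steel ledge into the slotted upright and lock it

TASK

Pick up the small steel hook-on ledge that stands on the counter and hook its two claws into the top two slots of the slotted upright, under the lamp bar. Press it down firmly until both claws are fully home and it is locked, then let go so that it hangs level with its back flush against the slotted strip. Leave all the other kitchen things where they are.

Things in the scene. Friction and masses are not known exactly. Their poses are not given: they have to be found in the camera images.
- ledge: Loose steel hook-on ledge standing upright, about 0.25 kg. Origin: underside, in the plane of its back face; x points out through the back face (claw side), z up. All mm. Ledge plate x -75 to 0, 70 wide (y), z 0 to 5, edge lips to z 12. Back plate x -6 to 0, 30 wide, z 5 to 75.
- ledge_rib (a point): Grip point inside the ledge's central upright rib, at x -42, y 0, z 42 of the ledge. The rib is 12 thick (y), x -75 to -6, z 5 to 62. Axes as the ledge's.
- ledge_claws (a point): Midway between the two claws on the back face: x 0, z 40 of the ledge; claw mid-heights z 20 and 60. Each claw: 6 wide (y), 18 tall (mid +/-9), out to x 10.5: a neck (its upper 8 mm) and at its end a hook (x 5.5 to 10.5) hanging 10 below the neck. Claws enter straight along +x, then drop.
- upright: Fixed upright with a slotted strip on a 140 x 140 x 10 base plate. Origin: on the counter under the strip's front face, mid-width; the face is the plane x = 0 and faces -x. Strip 4 thick, 40 wide, in a channel 51 wide, open behind. Four slots in a column at y 0, each 9 wide, 22.5 tall, 40 apart. The top two are to be used.
- upright_slots (a point): Nominal point midway between the top two slots, on the strip's front face (z 155; slot middles z 175 and 135). The whole strip really sits up to 9 mm higher or lower, differently each time, NOT reported: find the slots by touch or sight. Fits with 2.2 mm to spare up and down, 1.5 sideways. Locked, the claws' midpoint is 12 below the slots' midpoint. The strip does not yield to load.
- upright_bar (a point): Middle of the lamp bar overhead (upright x -85 to -63, y -180 to 180, z 314 to 335; arms at y +/-170 run back to a cross-piece above the strip). It leaves no room for an upright gripper: hold the ledge with the gripper tilted some 30 to 45 degrees, leaning back towards the robot.
- keeper (a joint): Stiff locking slide behind the strip under the top slot, in m: 0 free, grows as the upper claw pushes it down, about 0.009 when fully home. About 7 N of friction (the ledge's weight does not move it), no spring, stays where pushed. Then the claw necks land on the slots' lower edges, a hard stop. Press the ledge down with some 12 to 20 N.
- plate: Blue melamine plate, 180 mm across, 20 tall, loose, bystander; origin at the centre of its underside.
- bowl: Glass mixing bowl, 200 mm across, 90 tall, loose, bystander; origin at the centre of its underside.
- canister: Closed aluminium canister with lever-clamp lid, 114 mm across, 146 tall, loose, bystander; origin at the centre of its underside.
- whisk: Whisk lying along its x, handle to -x (x -140 to 130, about 50 wide, 27 tall), loose, bystander; origin on the counter where handle and wires meet.
- mug: White mug, 76 mm across, 85 tall, handle to its +y, loose, bystander; origin at the centre of its underside.
- jar: Small glass jar with steel cap, 44 mm across, 85 tall, loose, standing beside the upright, bystander; origin at the centre of its underside.
Not all that is in view belongs to the job. What is shaped like the ledge but pink is not meant.

How it is judged:
By the outcome, as a careful person would: the job done as asked, in the order asked, and still so for the second after the job is handed in, with the robot touching nothing.
It also fails if it takes over 64 s, if anything falls off the work surface, if the arm or the gripper's body presses on something with over 40 N, if the wrist force passes 120 N, or if a joint passes its speed limit or range.

ROBOT

A 6-joint arm with a two-finger parallel gripper is mounted at the origin on the work surface. World frame = base frame: x ahead of the robot, y to its left, z up, the work surface at z = 0. Lengths are in m, angles in rad, forces in N, time in s.
With the tool pointing down it reaches from about 0.325 to 0.775 m from the base axis. Payload 5.5 kg.
Tool frame: the origin (TCP) lies at the very end of the fingers, on their centre line; the grasp point (between the pads) lies 19 mm behind it (ctrl.pinch_z is the distance from the TCP to the grasp point, in m); z points along the fingers, x is the direction in which the jaws open and shut, and the axes are right-handed (so a half turn about z gives the same grasp; the last joint's range is limited). The gripper opens to 85 mm and grips with 20 to 120 N. Pads are 22 mm wide; open, the fingers measure 114 mm over their backs; the gripper's body (76 mm by 85 mm) begins 54 mm behind the grasp point. The pads swing forward as they close: fully open they stand 13 mm farther back than shut.
Start: joints at [1.06, 0.091, 1.231, -0, 1.82, -0.057], TCP at [0.263, 0.539, 0.231] pointing down, gripper open.
Joint ranges: [-2.87, 2.87], [-0.86, 2.18], [0.17, 2.46], [-1.51, 4.65], [0.06, 2.69], [-2.65, 2.65]. Speed limits (rad/s): [2.57, 2.57, 3.01, 3.14, 3.14, 3.14].

INTERFACE

Orientations are given as a rotation vector (axis times angle).
In Python, from bench import state, grab_frame, calibration, order, ctrl gives the robot as it stands.
- The arm moves only by the tool step_arm, never from a script. Its argument "deltas" is a list of rows, each a list of 6 numbers: the shift along the tool's x, y, z in mm, then the turn, a rotation vector about the tool's x, y, z in rad. A call has 1 to 5 rows; each row is the pose to reach, as a shift and turn from the pose commanded when the call began, along the tool's axes at that moment; what a row does not reach only later rows make up. A row lasts 1/10 s, in which the tool goes at most 50 mm and 8.59 degrees, less where a joint would pass 70% of its speed; a pose out of reach is approached as far as the arm can. A call with a gripper value outside its range is refused whole. "hand" is the opening, from -1 (shut) to 1 (fully open), set as the call begins (left out, the last holds). The fingers move at their own pace and stop on an object; "grip_force" is the grip in N (left out, the last holds). Time passes only in rows, so rows that repeat a pose let the fingers close. It gives the time, the measured TCP pose, the force and the opening at its end, in the units of the state.
- state(): the state, without advancing time (a new reading comes with each control period).
- grab_frame(name): name is "scene" or "top"; returns the picture (384x512x3 uint8, red, green, blue); there is no depth.
- calibration(name): a dict with "mtx" (3x3 intrinsics, pixels), "k1" (the pictures are not rectified: a ray, as slopes to the right and down, at radius r is drawn at 1 + k1 r^2 times it, then the intrinsics apply), "R" (3x3) and "t" (3): a world point X has camera coordinates R X + t. Camera axes: x right, y down, z forward; pixel columns grow to the right and rows downward; lengths in m; the calibration is good to about 2 mm. A picture is of the moment at which its call begins. calibration takes no time and is no camera call.
- order.hand_in(): hands the job in, once; it reports no verdict.
The state is a dict: "clock": time; "qpos": joint angles; "qvel": joint speeds; "joint_torque": joint torques, N m; "ee_pos": TCP position; "tcp_rot": TCP orientation; "contact_force": force on the tool from outside, world axes, zero at the start; "ft_torque": the same for the moment, N m; "gripper_width": finger opening in m.
Only numpy, scipy, OpenCV 4.12 (cv2) and the standard library are available. Lean on these libraries where they do the work, as an engineer would, in place of code of your own. Each camera call takes 0.05 s, during which the arm holds its last target.

## Working session

There is one attempt and no reset: what is moved stays moved. The work goes in short steps, Python scripts to look and compute and a tool call to move; the robot and the scene stay as the last step left them, time stands still between calls to the robot, and variables do not carry over. Pictures are saved under pics/ and viewed, and the job is handed in when it is done.

Besides the shell and the picture viewer there is one more tool, called after "Emit:" in YAML: its name, and indented under it one key for each argument. step_arm: Moves the arm, as the interface text tells. Its arguments: {"type":"object","properties":{"deltas":{"type":"array","items":{"type":"array","items":{"type":"number"}}},"hand":{"type":"number"},"grip_force":{"type":"number"}},"required":["deltas"]}

```bash
ls; mkdir -p pics
python3 - <<'E'
from bench import state, grab_frame, calibration, order, ctrl
import cv2
s=state(); print(s)
for n in("scene","top"):
    f=grab_frame(n); cv2.imwrite(f"pics/{n}0.png",f[:,:,::-1]); print(n,calibration(n))
print(ctrl.pinch_z)
E
```

```text
pics
{'clock': 0.0, 'qpos': array([ 1.06028139e+00,  9.18590347e-02,  1.23187711e+00, -9.10712462e-06,
        1.81980120e+00, -5.66540739e-02]), 'qvel': array([-1.25133198e-03,  1.16330435e-03,  1.54955442e-04, -9.89886046e-05,
       -8.03661230e-04,  1.78230322e-04]), 'joint_torque': array([ 6.47632878e-04, -4.58728981e+01, -4.18023634e+01,  5.40128462e-05,
        1.14670966e-02,  2.42065892e-05]), 'ee_pos': array([0.26290537, 0.53902121, 0.23015572]), 'tcp_rot': array([ 2.66348534,  1.66418686, -0.00267063]), 'contact_force': array([ 0.8352526 , -0.41329982, -0.643346  ]), 'ft_torque': array([-0.05865662,  0.00218092,  0.02196683]), 'gripper_width': 0.08524375700011186}
scene {'mtx': array([[346.78247709,   0.        , 253.28014382],
       [  0.        , 346.78247709, 191.76727114],
       [  0.        ,   0.        ,   1.        ]]), 'k1': -0.025287517170632417, 'R': array([[-0.5839061 ,  0.81181184,  0.0038991 ],
       [ 0.57998372,  0.42051179, -0.69770245],
       [-0.56804273, -0.40513131, -0.71637705]]), 't': array([ 0.29332233, -0.14274492,  1.74960702])}
top {'mtx': array([[414.62857175,   0.        , 258.13560807],
       [  0.        , 414.62857175, 193.04198313],
       [  0.        ,   0.        ,   1.        ]]), 'k1': -0.10180965818697417, 'R': array([[ 0.00382928, -0.99999213, -0.00103275],
       [-0.98601029, -0.00360363, -0.16664547],
       [ 0.16664044,  0.00165644, -0.98601634]]), 't': array([-0.01360219,  0.53998977,  1.65272046])}
0.0187
```

View pics/scene0.png

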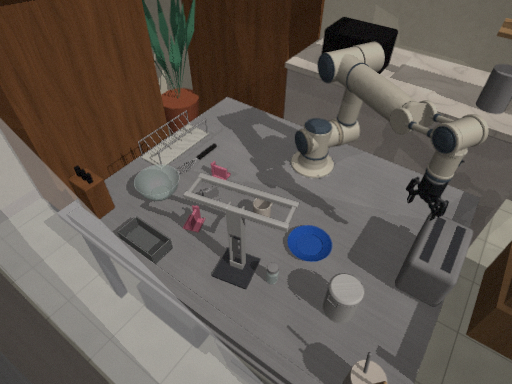

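View pics/top0.png

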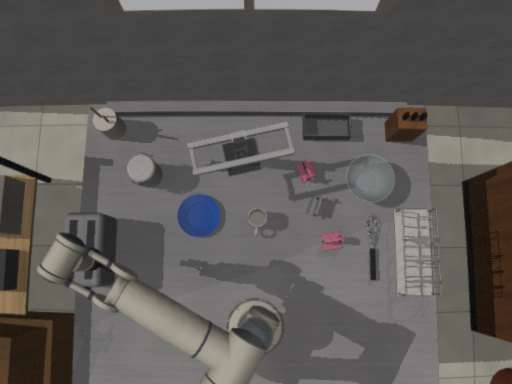

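Run:
```python
import cv2
t=cv2.imread('pics/top0.png'); s=cv2.imread('pics/scene0.png')
cv2.imwrite('pics/t_ledge.png',cv2.resize(t[150:260,270:380],None,fx=5,fy=5,interpolation=cv2.INTER_CUBIC))
cv2.imwrite('pics/t_up.png',cv2.resize(t[110:185,180:300],None,fx=6,fy=6,interpolation=cv2.INTER_CUBIC))
cv2.imwrite('pics/s_ledge.png',cv2.resize(s[140:240,160:280],None,fx=6,fy=6,interpolation=cv2.INTER_CUBIC))
cv2.imwrite('pics/s_up.png',cv2.resize(s[170:290,180:310],None,fx=5,fy=5,interpolation=cv2.INTER_CUBIC))
```

```text
(no output)
```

View pics/t_ledge.png

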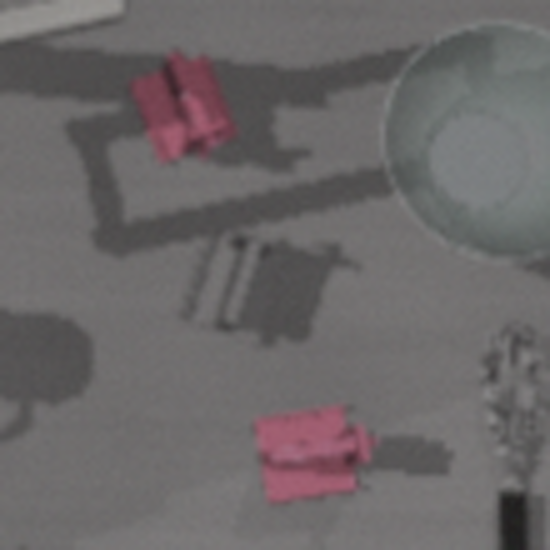

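View pics/t_up.png

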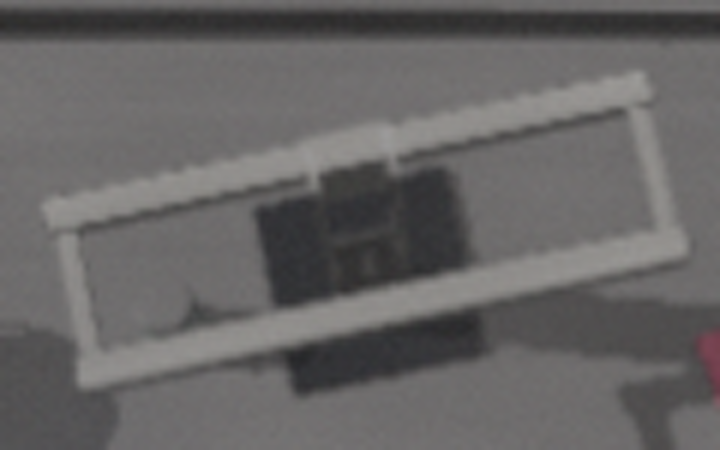

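View pics/s_ledge.png

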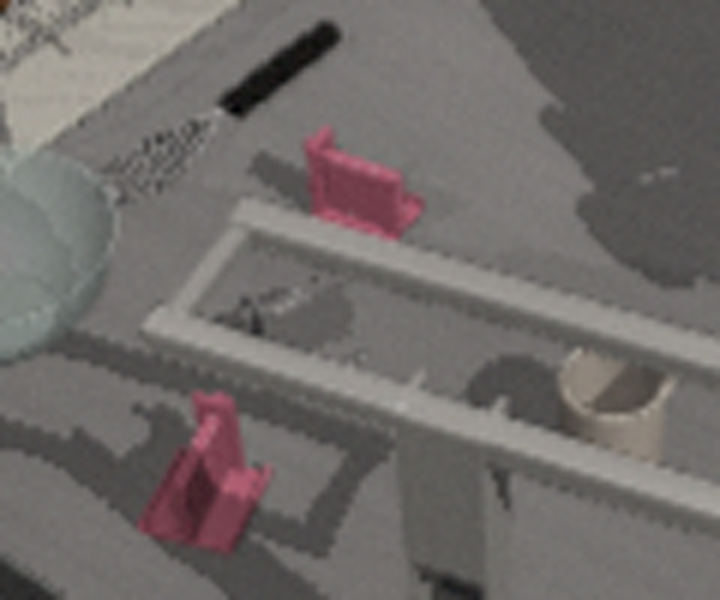

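View pics/s_up.png

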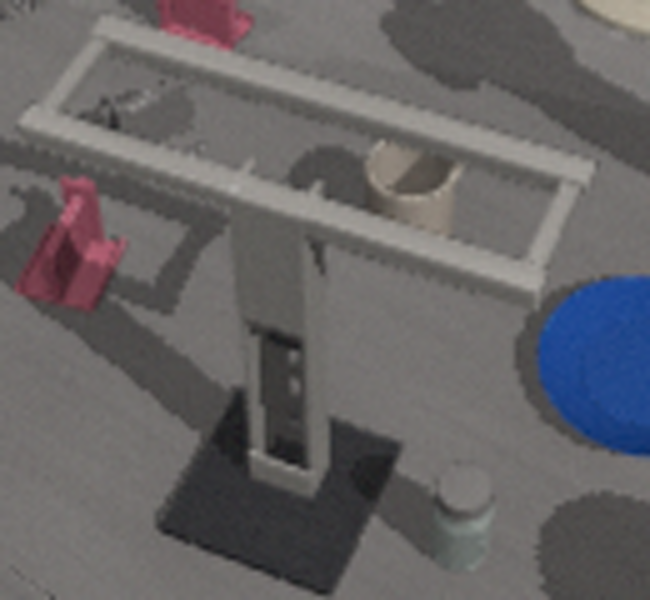

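Run:
```python
import cv2,numpy as np
t=cv2.imread('pics/top0.png'); s=cv2.imread('pics/scene0.png')
def e(im,f,lo,hi):
    x=np.clip((im.astype(float)-lo)/(hi-lo)*255,0,255).astype('uint8')
    return cv2.resize(x,None,fx=f,fy=f,interpolation=cv2.INTER_NEAREST)
cv2.imwrite('pics/t_ledge2.png',e(t[190:225,295:345],14,30,170))
cv2.imwrite('pics/s_ledge2.png',e(s[178:212,185:235],14,30,170))
```

```text
(no output)
```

View pics/t_ledge2.png

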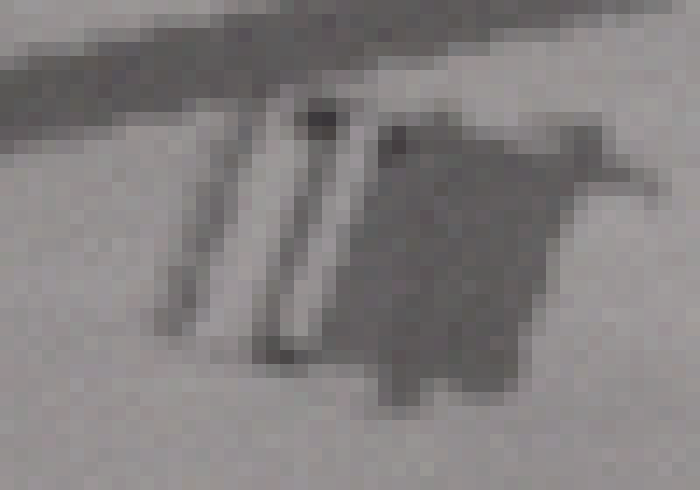

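View pics/s_ledge2.png

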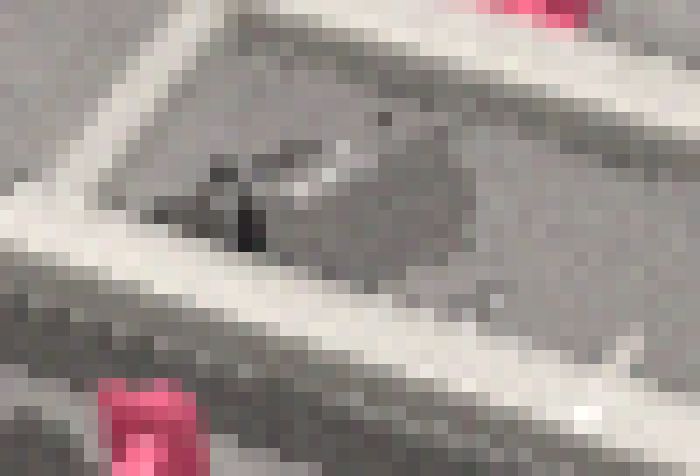

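```bash
cat > h.py <<'E'
import numpy as np,cv2
from scipy.spatial.transform import Rotation as Ro
from bench import state, grab_frame, calibration, order, ctrl
C={n:calibration(n) for n in("scene","top")}
def D(c): return np.array([c["k1"],0,0,0,0.])
def ray(n,p):
    c=C[n]; u=cv2.undistortPoints(np.array(p,float).reshape(-1,1,2),c["mtx"],D(c))[:,0]
    d=np.c_[u,np.ones(len(u))]@c["R"]; return -c["R"].T@c["t"],d
def onz(n,p,z):
    o,d=ray(n,p); return o+d*((np.asarray(z)-o[2])/d[:,2])[:,None]
def proj(n,X):
    c=C[n]; return cv2.projectPoints(np.array(X,float).reshape(-1,1,3),cv2.Rodrigues(c["R"])[0],c["t"],c["mtx"],D(c))[0][:,0]
E
python3 - <<'E'
from h import *
np.set_printoptions(precision=4,suppress=True)
o,_=ray("top",[[0,0]]);print("cams",o,ray("scene",[[0,0]])[0])
cr=lambda p:[[180+a/6-.42,110+b/6-.42] for a,b in p]
B=onz("top",cr([(255,208),(455,165),(487,352),(297,395)]),0.010);print("base",B,B.mean(0))
print([np.linalg.norm(B[i]-B[i-1]) for i in range(4)], [np.degrees(np.arctan2(*(B[a]-B[b])[[1,0]])) for a,b in((0,3),(1,2))])
bar=onz("top",cr([(78,350),(80,387),(687,250),(683,228)]),0.335);print("bar",bar)
cp=onz("top",cr([(43,203),(50,230),(645,72),(653,100)]),0.335);print("cross",cp)
r=onz("top",[[320.7,199.3],[316.4,213.6]],0.062);print("rib",r,r[0]-r[1],np.degrees(np.arctan2(*(r[0]-r[1])[[1,0]])))
E
```

```text
cams [ 0.2571 -0.0144  1.7196] [1.2479 0.5307 1.1526]
base [[ 0.7571  0.1435  0.01  ]
 [ 0.7893  0.0011  0.01  ]
 [ 0.6523 -0.0221  0.01  ]
 [ 0.6209  0.1112  0.01  ]] [0.7049 0.0584 0.01  ]
[np.float64(0.1399170547065812), np.float64(0.14599766700933162), np.float64(0.13894181661686283), np.float64(0.1370327227025341)] [np.float64(13.321342944555603), np.float64(9.62479428377824)]
bar [[ 0.5777  0.2133  0.335 ]
 [ 0.5561  0.2114  0.335 ]
 [ 0.6378 -0.1356  0.335 ]
 [ 0.6509 -0.1334  0.335 ]]
cross [[ 0.665   0.2366  0.335 ]
 [ 0.6488  0.2319  0.335 ]
 [ 0.7452 -0.1124  0.335 ]
 [ 0.7281 -0.1169  0.335 ]]
rib [[ 0.5124 -0.2653  0.062 ]
 [ 0.4541 -0.2467  0.062 ]] [ 0.0584 -0.0186  0.    ] -17.669977333661652
```

Run:
```python
from h import *
np.set_printoptions(precision=4,suppress=True)
t=cv2.imread('pics/top0.png'); g=cv2.cvtColor(t,cv2.COLOR_BGR2GRAY)
c=g[120:180,182:300]; print(g[150:175,240], g[135:150,220])
print(g[145,186:206],g[150,280:300])
m=(c>125).astype('uint8'); cs,_=cv2.findContours(m,cv2.RETR_EXTERNAL,cv2.CHAIN_APPROX_NONE)
k=max(cs,key=cv2.contourArea); print(cv2.contourArea(k), cv2.minAreaRect(k), cv2.boxPoints(cv2.minAreaRect(k))+[182,120])
b=cv2.boxPoints(cv2.minAreaRect(k))+[182,120]
W=onz("top",b,0.335);print(W, W.mean(0),[np.linalg.norm(W[i]-W[i-1]) for i in range(4)])
cv2.imwrite('pics/m.png',cv2.resize(m*255,None,fx=6,fy=6,interpolation=0))
```

```text
[ 55  53  57  60  59  60  52  54  93 129 141 139 140 140 114  71  56  54
  53  50  54  49  53  66  96] [119 137 141 143 142 137 115  83  97 107 109 111 110 109 109]
[114 130 146 144 142 142 141 140 140 143 139 137 130 128 128 124 109  91
  82  82] [130 136 143 146 143 145 145 145 146 145 145 146 146 143 126 101 105 109
 108 110]
890.5 ((58.327003479003906, 26.941551208496094), (32.81930160522461, 103.58122253417969), 77.7047348022461) [[186.2299 141.9371]
 [287.4353 119.8795]
 [294.4241 151.946 ]
 [193.2187 174.0036]]
[[ 0.6703  0.2386  0.335 ]
 [ 0.7514 -0.1137  0.335 ]
 [ 0.6353 -0.1367  0.335 ]
 [ 0.5564  0.2104  0.335 ]] [0.6534 0.0496 0.335 ] [np.float64(0.11738330470909225), np.float64(0.3615120974995914), np.float64(0.11835537865510787), np.float64(0.35599914300986224)]
```

View pics/m.png

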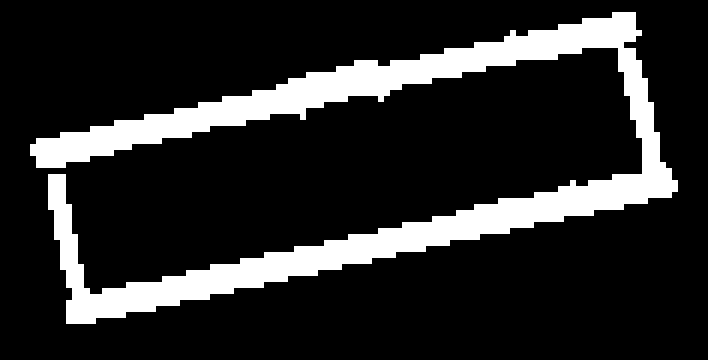

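```bash
cat > bar.py <<'E'
from h import *
from scipy.ndimage import map_coordinates as mc
np.set_printoptions(precision=4,suppress=True)
def prof(g,a,b,n=200):
    a,b=np.array(a,float),np.array(b,float); s=np.linspace(0,1,n)[:,None]; P=a+(b-a)*s
    return P,mc(g,[P[:,1],P[:,0]],order=1)
def edge(g,a,b):  # strongest falling edge midpoint from bright(a) to outside(b)
    P,v=prof(g,a,b); hi=np.median(v[:40]); lo=np.median(v[-60:]); h=(hi+lo)/2
    i=np.argmax(v<h); return P[i],hi-lo
def line(P):
    P=np.array(P); 
    for _ in range(3):
        vx,vy,x,y=cv2.fitLine(P.astype(np.float32),cv2.DIST_HUBER,0,.01,.01).ravel()
        r=abs((P[:,0]-x)*vy-(P[:,1]-y)*vx); P=P[r<max(.4,2*np.median(r))]
    return P
def run(n,g,L,R,w):
    # L,R approx bar centre-line end pixels; world results on z=.335
    L,R=np.array(L,float),np.array(R,float); d=(R-L)/np.linalg.norm(R-L); nn=np.array([-d[1],d[0]])
    out={}
    for s in(1,-1):
        pts=[]
        for f in np.linspace(.1,.9,60):
            p=L+(R-L)*f; e,c=edge(g,p,p+s*nn*w)
            if abs(c)>25: pts.append(e)
        pts=line(pts); W=onz(n,pts,.335)[:,:2]
        q=np.polyfit(W[:,1],W[:,0],1); out[s]=q; print(n,"edge",s,len(pts),"yaw",np.degrees(np.arctan(-q[0])),"x at y=.04",np.polyval(q,.04))
    for nm,p,s in(("L",L,-1),("R",R,1)):
        for off in(-1,0,1):
            q=p+nn*off; e,c=edge(g,q-s*d*4,q+s*d*5); print(nm,e,c,onz(n,[e],.335)[0])
if __name__=="__main__":
    g=cv2.cvtColor(cv2.imread('pics/top0.png'),cv2.COLOR_BGR2GRAY).astype(float)
    run("top",g,(194,170),(294,149.5),6)
E
python3 bar.py
```

```text
top edge 1 57 yaw 12.752509347051783 x at y=.04 0.5933682732718775
top edge -1 48 yaw 12.693343582151837 x at y=.04 0.6146837836099163
L [192.1796 169.3524] 43.49447475920917 [0.5727 0.2145 0.335 ]
L [192.2032 170.3683] 55.86529090921813 [0.5691 0.2143 0.335 ]
L [192.2711 171.3752] 57.84748025479708 [0.5656 0.214  0.335 ]
R [293.5137 148.5789] 34.65491044112747 [ 0.6474 -0.1337  0.335 ]
R [293.8031 149.5404] 37.11709353472776 [ 0.6439 -0.1347  0.335 ]
R [293.9596 150.5291] 36.38752513454145 [ 0.6404 -0.1352  0.335 ]
```

Run:
```python
from bar import *
y=np.radians(12.72); R2=np.array([[np.cos(y),np.sin(y)],[-np.sin(y),np.cos(y)]]); O=np.array([.6762,.0561])
g=cv2.cvtColor(cv2.imread('pics/top0.png'),cv2.COLOR_BGR2GRAY).astype(float)
s=cv2.cvtColor(cv2.imread('pics/scene0.png'),cv2.COLOR_BGR2GRAY).astype(float)
def up(x,yy,z): 
    p=O+np.array([x,yy])@R2; return [p[0],p[1],z]
# predicted base left/right edges: scan along upright y at various x
for n,im in(("top",g),("scene",s)):
    for sgn in(1,-1):
        for x in(-40,-30,-20,0,20,40,60,80):
            a,b=proj(n,[up(x/1e3,sgn*.055,.01),up(x/1e3,sgn*.09,.01)])
            e,c=edge(im,a,b); w=R2@(onz(n,[e],.01)[0,:2]-O); print(n,sgn,x,round(c),w*1e3)
for n,im in(("top",g),("scene",s)):
    for sgn in(1,-1):
        for x in(-74,74):pass
# base front/back edges
for n,im in(("top",g),("scene",s)):
    for yy in(-60,-45,45,60):
        for xs in((-.03,-.08),(.085,.12)):
            a,b=proj(n,[up(xs[0],yy/1e3,.01),up(xs[1],yy/1e3,.01)]); e,c=edge(im,a,b); w=R2@(onz(n,[e],.01)[0,:2]-O); print(n,'x',yy,round(c),w*1e3)
```

```text
top 1 -40 -48 [-40.  55.]
top 1 -30 -60 [-30.  55.]
top 1 -20 -56 [-20.  55.]
top 1 0 -2 [-0. 55.]
top 1 20 -7 [20. 55.]
top 1 40 -59 [40. 55.]
top 1 60 -57 [60. 55.]
top 1 80 -59 [80. 55.]
top -1 -40 -34 [-40. -55.]
top -1 -30 -25 [-30. -55.]
top -1 -20 -37 [-20. -55.]
top -1 0 2 [ -0.0008 -60.6243]
top -1 20 -9 [ 20. -55.]
top -1 40 -52 [ 40. -55.]
top -1 60 -51 [ 60. -55.]
top -1 80 -55 [ 80. -55.]
scene 1 -40 -50 [-40.  55.]
scene 1 -30 -62 [-30.  55.]
scene 1 -20 -79 [-20.  55.]
scene 1 0 -43 [-0. 55.]
scene 1 20 -27 [20. 55.]
scene 1 40 -60 [40. 55.]
scene 1 60 -59 [60. 55.]
scene 1 80 -61 [80. 55.]
scene -1 -40 -11 [-40.0003 -57.4467]
scene -1 -30 -19 [-30.0002 -56.7473]
scene -1 -20 -41 [-20. -55.]
scene -1 0 -42 [ -0. -55.]
scene -1 20 -64 [ 20. -55.]
scene -1 40 -61 [ 40. -55.]
scene -1 60 -60 [ 60. -55.]
scene -1 80 -64 [ 80. -55.]
top x -60 -54 [-30. -60.]
top x -60 -52 [ 85. -60.]
top x -45 -52 [-30. -45.]
top x -45 -65 [ 85. -45.]
top x 45 -60 [-30.  45.]
top x 45 -54 [85. 45.]
top x 60 -61 [-30.  60.]
top x 60 -62 [85. 60.]
scene x -60 13 [-30. -60.]
scene x -60 -60 [ 85. -60.]
scene x -45 2 [-35.1695 -45.0001]
scene x -45 -57 [ 85. -45.]
scene x 45 -61 [-30.  45.]
scene x 45 -62 [85. 45.]
scene x 60 -64 [-30.  60.]
scene x 60 -62 [85. 60.]
```

Edge is dark-to-bright there; flip the sign handling (negate the image).

Run:
```python
from bar import *
y=np.radians(12.72); R2=np.array([[np.cos(y),np.sin(y)],[-np.sin(y),np.cos(y)]]); O=np.array([.6762,.0561])
g=255.-cv2.cvtColor(cv2.imread('pics/top0.png'),cv2.COLOR_BGR2GRAY)
s=255.-cv2.cvtColor(cv2.imread('pics/scene0.png'),cv2.COLOR_BGR2GRAY)
def up(x,yy,z): 
    p=O+np.array([x,yy])@R2; return [p[0],p[1],z]
for n,im in(("top",g),("scene",s)):
    for sgn in(1,-1):
        for x in(-40,-30,-20,40,60,80):
            a,b=proj(n,[up(x/1e3,sgn*.05,.01),up(x/1e3,sgn*.1,.01)])
            e,c=edge(im,a,b); w=R2@(onz(n,[e],.01)[0,:2]-O)
            if c>25: print(n,sgn,x,round(c),w*1e3)
    for yy in(-60,-45,45,60):
        for xs in((-.02,-.08),(.07,.13)):
            a,b=proj(n,[up(xs[0],yy/1e3,.01),up(xs[1],yy/1e3,.01)]); e,c=edge(im,a,b); w=R2@(onz(n,[e],.01)[0,:2]-O)
            if c>25: print(n,'x',yy,round(c),w*1e3)
# scene bar
s=255-s
L,R=proj("scene",[up(-.074,.178,.335),up(-.074,-.178,.335)]);print(L,R)
run("scene",s,L,R,6)
```

```text
top 1 -40 47 [-40.002   68.0956]
top 1 -30 59 [-30.0022  69.1007]
top 1 -20 54 [-20.0024  69.1007]
top 1 40 58 [39.9964 68.8494]
top 1 60 57 [59.996  68.8494]
top 1 80 58 [79.9956 69.1007]
top -1 -40 31 [-40.0021 -73.1009]
top -1 -20 36 [-20.0025 -71.0912]
top -1 40 54 [ 39.9962 -75.3622]
top -1 60 54 [ 59.9958 -75.8648]
top -1 80 59 [ 79.9954 -75.111 ]
top x -60 58 [-43.6053 -59.9994]
top x -60 87 [113.9393 -59.9995]
top x -45 57 [-42.3976 -44.9998]
top x -45 91 [112.7295 -44.9998]
top x 45 60 [-43.6055  44.9977]
top x 45 88 [113.9391  44.9982]
top x 60 62 [-43.3036  59.9973]
top x 60 91 [102.1587  59.9973]
scene 1 -40 50 [-40.0023  72.4832]
scene 1 -30 62 [-30.0024  73.2382]
scene 1 -20 78 [-20.0025  73.2388]
scene 1 40 59 [39.997  73.2425]
scene 1 60 59 [59.9968 73.998 ]
scene 1 80 59 [79.9966 72.9937]
scene -1 -20 33 [-20. -50.]
scene -1 40 61 [ 39.9973 -72.4869]
scene -1 60 63 [ 59.9971 -72.9877]
scene -1 80 66 [ 79.9969 -73.2375]
scene x -60 62 [101.1894 -60.0003]
scene x -45 61 [101.7931 -45.0005]
scene x 45 64 [-42.819  44.999]
scene x 45 61 [101.1996  44.9986]
scene x 60 74 [-42.8177  59.9988]
scene x 60 65 [101.201   59.9985]
[296.7061 204.618 ] [198.4606 174.505 ]
scene edge 1 55 yaw 12.438247387666097 x at y=.04 0.5911208193120061
scene edge -1 60 yaw 12.943295741335307 x at y=.04 0.6125798144402469
L [297.3451 205.8598] 38.1679145096446 [0.5682 0.2178 0.335 ]
L [297.5516 204.8772] 44.42277043874036 [0.5642 0.2162 0.335 ]
L [298.1906 204.0271] 40.871281143208535 [0.5599 0.216  0.335 ]
R [198.057  175.4272] 32.92687147922534 [ 0.6475 -0.1318  0.335 ]
R [198.6095 174.5506] 35.4508965555452 [ 0.6431 -0.1333  0.335 ]
R [199.2485 173.7005] 36.963232679412016 [ 0.6385 -0.1344  0.335 ]
```

Run:
```python
from h import *
np.set_printoptions(precision=4,suppress=True,linewidth=200)
g=cv2.cvtColor(cv2.imread('pics/top0.png'),cv2.COLOR_BGR2GRAY)
print('     ',list(range(303,342)))
for r in range(194,220): print(r,' '.join('%3d'%v for v in g[r,303:342]))
s=cv2.cvtColor(cv2.imread('pics/scene0.png'),cv2.COLOR_BGR2GRAY)
print()
for r in range(182,200): print(r,' '.join('%3d'%v for v in s[r,192:222]))
```

```text
[303, 304, 305, 306, 307, 308, 309, 310, 311, 312, 313, 314, 315, 316, 317, 318, 319, 320, 321, 322, 323, 324, 325, 326, 327, 328, 329, 330, 331, 332, 333, 334, 335, 336, 337, 338, 339, 340, 341]
194  79  76  80  79  79  78  81  81  78  78  79  80  80  80  81  82  79  84  87  98  98  96  97 104 110 111 111 111 112 112 112 112 114 112 113 113 113 113 113
195  77  79  81  78  79  81  79  79  81  82  78  79  82  83  87  93  94  94 102 110 110 112 112 113 110 112 112 112 112 112 113 111 112 111 111 112 111 111 110
196  79  79  78  80  80  81  82  79  81  82  77  84  95  91  90  95 102 105 106 110 109 113 111 110 110 113 113 113 113 111 111 113 113 113 113 113 113 113 113
197  78  79  80  80  80  89  96  93  92  86  85  98 100  91  77  78  88  94 101 107 108 108 106 101 105 111 113 113 114 112 111 111 112 112 115 112 114 115 116
198  89  95  96  95  96 102 109 107  99  91  93 107  98  79  63  61  81 100 102  97  93  96  91  85  94 106 112 111 113 107 104 101 101 102 101 110 115 113 115
199 103 111 110 111 109 111 105 104  98  88  98 109 105  90  72  69  92 111 105  82  69  80  82  82  83 
[... 4788 characters left out ...]
  51  61  96  96  97  96  97  95  93  93  95  93  94  93  91  95 108 114 111 114
195 155 154 153 152 151 145 139 135 110  86  48  56  91  94  94  90  97  95  94  96  93  91  93  96  98  96  98 116 112 114
196 154 156 158 154 153 153 152 148 141 133 126 109 102  86  95  94  91  93  95  92  92  93  95  98  93 110 110 111 110 113
197 138 156 154 155 155 155 154 152 152 149 147 140 140 132 121 106  86  92  94  93  96  95 114 112 111 114 114 116 114 114
198 109 115 119 135 157 156 152 154 155 157 154 149 152 147 145 141 131 124 108  92 112 110 116 117 116 116 114 101 104 107
199  96  96 100 110 110 121 135 152 152 155 155 154 152 151 152 150 145 144 138 137 141 119 106 116 113 103 103 102 126 112
```

Run:
```python
from h import *
np.set_printoptions(precision=4,suppress=True,linewidth=200)
a=onz("top",[[315.3,214.2],[316,212],[318.7,204],[320,200]],.062);print(a)
print(np.degrees(np.arctan2(a[3,1]-a[0,1],a[3,0]-a[0,0])))
print("lip L outer bottom",onz("top",[[310,199],[306.0,213]],0.0),"lip top",onz("top",[[312,199],[308.3,213]],0.012))
print("scene",onz("scene",[[209.3,187.8],[206,191.3]],.062))
for yaw in(-16,-17.5,-19):
  y=np.radians(yaw); ex=np.array([np.cos(y),np.sin(y)]); ey=np.array([-ex[1],ex[0]])
  O=a[0,:2]+.075*ex
  P=lambda x,yy,z:[*(O+x/1e3*ex+yy/1e3*ey),z/1e3]
  pts=[P(-75,0,62),P(-6,0,62),P(-6,15,75),P(-6,-15,75),P(-6,15,12),P(-75,35,12),P(0,35,12),P(-75,-35,12),P(-75,35,0),P(0,35,0),P(0,0,75),P(10,0,69)]
  print(yaw,O);print(proj("top",pts).round(1).tolist());print(proj("scene",pts).round(1).tolist())
```

```text
[[ 0.4516 -0.2422  0.062 ]
 [ 0.4606 -0.2452  0.062 ]
 [ 0.4932 -0.2568  0.062 ]
 [ 0.5095 -0.2624  0.062 ]]
-19.203273631519405
lip L outer bottom [[ 0.5231 -0.2295  0.    ]
 [ 0.4639 -0.2118  0.    ]] lip top [[ 0.5213 -0.2364  0.012 ]
 [ 0.4624 -0.22    0.012 ]]
scene [[ 0.4777 -0.2585  0.062 ]
 [ 0.5027 -0.256   0.062 ]]
-16 [ 0.5237 -0.2629]
[[315.3, 214.2], [319.7, 197.9], [316.6, 196.4], [323.7, 198.5], [314.5, 198.8], [305.6, 213.3], [310.2, 196.1], [321.8, 217.9], [305.2, 213.6], [309.9, 196.6], [320.5, 196.0], [320.9, 193.9]]
[[215.9, 186.0], [202.8, 192.8], [204.4, 192.7], [200.6, 188.8], [205.7, 202.5], [221.1, 198.1], [207.1, 205.8], [212.5, 189.4], [221.2, 199.9], [207.3, 207.6], [201.3, 191.3], [199.5, 193.3]]
-17.5 [ 0.5232 -0.2648]
[[315.3, 214.2], [320.1, 198.1], [317.0, 196.5], [324.1, 198.7], [314.9, 198.9], [305.6, 213.1], [310.7, 196.1], [321.7, 218.1], [305.3, 213.4], [310.4, 196.5], [321.0, 196.2], [321.5, 194.1]]
[[215.9, 186.0], [202.6, 192.6], [204.1, 192.5], [200.5, 188.5], [205.4, 202.3], [220.9, 198.2], [206.6, 205.6], [212.6, 189.4], [221.1, 200.0], [206.9, 207.4], [201.1, 191.1], [199.2, 193.0]]
-19 [ 0.5225 -0.2666]
[[315.3, 214.2], [320.5, 198.2], [317.5, 196.5], [324.5, 198.9], [315.4, 198.9], [305.7, 212.9], [311.3, 196.0], [321.7, 218.4], [305.4, 213.2], [310.9, 196.5], [321.5, 196.3], [322.0, 194.3]]
[[215.9, 186.0], [202.4, 192.3], [203.8, 192.3], [200.4, 188.3], [205.2, 202.1], [220.7, 198.3], [206.2, 205.4], [212.8, 189.3], [220.9, 200.1], [206.5, 207.2], [200.9, 190.8], [199.0, 192.7]]
```

```bash
cat >> h.py <<'E'
np.set_printoptions(precision=4,suppress=True,linewidth=200)
def tool(yaw,t,flip=False):
    # yaw,t in deg; tool z leans forward t from down; tool x = +ey (or -ey)
    y=np.radians(yaw);t=np.radians(t)
    ex=np.array([np.cos(y),np.sin(y),0]);ey=np.array([-np.sin(y),np.cos(y),0]);ez=np.array([0,0,1.])
    z=ex*np.sin(t)-ez*np.cos(t); x=-ey if flip else ey
    return np.c_[x,np.cross(z,x),z]
def cur():
    s=state(); return np.array(s["ee_pos"]),Ro.from_rotvec(s["tcp_rot"]).as_matrix(),s
def delta(p,R):
    p0,R0,s=cur(); return np.r_[R0.T@(np.array(p)-p0)*1e3,Ro.from_matrix(R0.T@R).as_rotvec()]
LY=-17.7; LO=np.array([.523,-.265,0])
UY=12.72; UO=np.array([.6762,.0561,0])
PZ=.0187
def fr(yaw):
    y=np.radians(yaw); return np.array([[np.cos(y),-np.sin(y),0],[np.sin(y),np.cos(y),0],[0,0,1.]])
def tcp_for(O,yaw,t,grip=(-.042,0,.042),flip=False):
    R=tool(yaw,t,flip); return O+fr(yaw)@np.array(grip)+R[:,2]*PZ,R
def show():
    p,R,s=cur(); print("t",s["clock"],"p",p,"F",s["contact_force"],"M",s["ft_torque"],"w",s["gripper_width"],"q",s["qpos"])
E
python3 - <<'E'
from h import *
show(); print(cur()[1])
for fl in(False,True):
    p,R=tcp_for(LO,LY,38,flip=fl); q=p-R[:,2]*.10; print(fl,p,q,delta(q,R),np.linalg.norm(delta(q,R)[3:]))
E
```

```text
t 0.1 p [0.2629 0.5391 0.2303] F [ 0.9235  0.0199 -0.4593] M [ 0.0303 -0.0153 -0.0213] w 0.08532185857313515 q [ 1.0603  0.0918  1.2317 -0.      1.8198 -0.0567]
[[ 0.4384  0.8988 -0.0009]
 [ 0.8988 -0.4384 -0.0015]
 [-0.0018 -0.0001 -1.    ]]
False [ 0.494  -0.2557  0.0273] [ 0.4353 -0.237   0.1061] [-621.7302  495.1782  125.2373   -0.6623    0.0497   -0.1389] 0.6785141250605664
True [ 0.494  -0.2557  0.0273] [ 0.4353 -0.237   0.1061] [-621.7302  495.1782  125.2373    0.0735    0.9784    2.8405] 3.005191142980256
```

Run:
```python
from h import *
p,R=tcp_for(LO,LY,38); q=p-R[:,2]*.10; q[2]=.2; print(q,delta(q,R))
```

```text
[ 0.4353 -0.237   0.2   ] [-621.8957  495.1692   31.3027   -0.6623    0.0497   -0.1389]
```

Emit:
step_arm:
  deltas:
    - [-622, 495, 31, -0.66, 0.05, -0.14]
    - [-622, 495, 31, -0.66, 0.05, -0.14]
    - [-622, 495, 31, -0.66, 0.05, -0.14]
    - [-622, 495, 31, -0.66, 0.05, -0.14]
    - [-622, 495, 31, -0.66, 0.05, -0.14]
  hand: 1
  grip_force: 100

```text
clock: 0.6
ee_pos: [0.3166, 0.294, 0.2201]
tcp_rot: [2.059, 1.512, 0.522]
contact_force: [0.7, -1.3, 0.2]
gripper_width: 0.0848
```

Run:
```python
from h import *
show();p,R=tcp_for(LO,LY,38); q=p-R[:,2]*.10; q[2]=.2; print(q,delta(q,R))
```

```text
t 0.6 p [0.3166 0.294  0.2201] F [ 0.6693 -1.2886  0.2195] M [0.0705 0.238  0.0544] w 0.08483896499325465 q [ 1.1664 -0.5431  1.9212 -0.6653  1.6619 -0.1981]
[ 0.4353 -0.237   0.2   ] [-470.98    201.4497  184.4612    0.0026   -0.0019    0.0042]
```

Emit:
step_arm:
  deltas:
    - [-471, 201, 184, 0, 0, 0]
    - [-471, 201, 184, 0, 0, 0]
    - [-471, 201, 184, 0, 0, 0]
    - [-471, 201, 184, 0, 0, 0]
    - [-471, 201, 184, 0, 0, 0]

```text
clock: 1.1
ee_pos: [0.4168, 0.1007, 0.2204]
tcp_rot: [2.076, 1.509, 0.486]
contact_force: [1.0, 0.9, -1.0]
gripper_width: 0.0855
```

Run:
```python
from h import *
show();p,R=tcp_for(LO,LY,38); q=p-R[:,2]*.10; q[2]=.2; print(q,delta(q,R))
```

```text
t 1.1 p [0.4168 0.1007 0.2204] F [ 0.993   0.9353 -1.0275] M [0.1274 0.2393 0.0172] w 0.0855206132650209 q [ 0.5267 -0.8553  2.0933 -0.4802  1.4635 -0.7867]
[ 0.4353 -0.237   0.2   ] [-314.4516   83.2779   94.8269   -0.0174    0.0193    0.0018]
```

Run:
```python
from h import *
p,R=tcp_for(LO,LY,38); print(delta([.455,-.02,.21],R),delta([.47,-.24,.18],R))
```

```text
[-102.4162   51.9343   54.3175   -0.0174    0.0193    0.0018] [-306.0707   98.377   131.0827   -0.0174    0.0193    0.0018]
```

Emit:
step_arm:
  deltas:
    - [-51, 26, 27, -0.017, 0.019, 0]
    - [-102, 52, 54, -0.017, 0.019, 0]
    - [-150, 63, 73, -0.017, 0.019, 0]
    - [-200, 74, 92, -0.017, 0.019, 0]
    - [-250, 86, 111, -0.017, 0.019, 0]

```text
clock: 1.6
ee_pos: [0.4754, -0.132, 0.1967]
tcp_rot: [2.066, 1.508, 0.519]
contact_force: [0.6, 0.8, 0.2]
gripper_width: 0.0858
```

Run:
```python
from h import *
show();p,R=tcp_for(LO,LY,38); q=p-R[:,2]*.08; print(q,delta([.465,-.24,.14],R),delta(q,R))
```

```text
t 1.6 p [ 0.4754 -0.132   0.1967] F [0.5901 0.8446 0.1621] M [0.0711 0.3099 0.0042] w 0.08584823044748902 q [-0.3621 -0.8554  2.1418  0.0348  1.1933 -1.6252]
[ 0.447  -0.2408  0.0903] [-106.0712  -16.7949   58.8487   -0.0004    0.0004   -0.0004] [-112.261   -60.6806   87.6348   -0.0004    0.0004   -0.0004]
```

Run:
```python
from h import *
p,R=tcp_for(LO,LY,38); print(p,delta([p[0],p[1],.15],R),delta([p[0],p[1],.12],R))
```

```text
[ 0.494  -0.2557  0.0273] [-112.2362   14.8758   70.885    -0.0004    0.0004   -0.0004] [-112.2349   -3.5838   94.5333   -0.0004    0.0004   -0.0004]
```

Emit:
step_arm:
  deltas:
    - [-38, 5, 24, 0, 0, 0]
    - [-76, 10, 48, 0, 0, 0]
    - [-112, 15, 71, 0, 0, 0]
    - [-112, 15, 71, 0, 0, 0]

```text
clock: 2.0
ee_pos: [0.4922, -0.2572, 0.145]
tcp_rot: [2.077, 1.506, 0.513]
contact_force: [-0.4, 0.3, -0.8]
gripper_width: 0.0852
```

Run:
```python
from h import *
show();p,R=tcp_for(LO,LY,38); print(delta([p[0],p[1],.12],R),delta(p,R))
cv2.imwrite('pics/t1.png',grab_frame("top")[140:280,240:400,::-1].repeat(5,0).repeat(5,1))
```

```text
t 2.0 p [ 0.4922 -0.2572  0.145 ] F [-0.3983  0.2796 -0.8457] M [0.1256 0.35   0.0051] w 0.08521796990435095 q [-0.6767 -0.6115  2.0935  0.2517  1.0515 -1.9881]
[  1.9074 -14.2444  20.5679  -0.0089   0.0028  -0.0061] [  1.7648 -70.685   94.1503  -0.0089   0.0028  -0.0061]
```

View pics/t1.png

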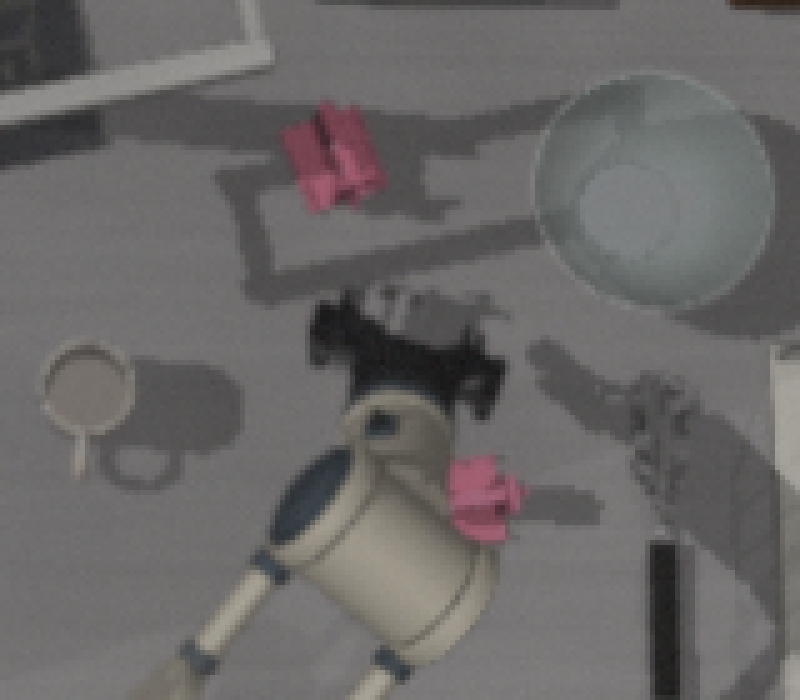

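Emit:
step_arm:
  deltas:
    - [1, -18, 24, -0.009, 0.003, -0.006]
    - [2, -36, 48, -0.009, 0.003, -0.006]
    - [2, -54, 72, -0.009, 0.003, -0.006]
    - [2, -63, 84, -0.009, 0.003, -0.006]
    - [2, -63, 84, -0.009, 0.003, -0.006]

```text
clock: 2.55
ee_pos: [0.4958, -0.2498, 0.0423]
tcp_rot: [2.057, 1.516, 0.525]
contact_force: [-0.3, 0.1, 0.5]
gripper_width: 0.0851
```

Run:
```python
from h import *
show();p,R=tcp_for(LO,LY,38); print(delta(p,R))
cv2.imwrite('pics/t2.png',grab_frame("top")[170:240,280:380,::-1].repeat(8,0).repeat(8,1))
cv2.imwrite('pics/s2.png',grab_frame("scene")[150:240,150:270,::-1].repeat(6,0).repeat(6,1))
```

```text
t 2.55 p [ 0.4958 -0.2498  0.0423] F [-0.2538  0.1426  0.5454] M [0.1115 0.3148 0.0482] w 0.08505421994879411 q [-0.6642 -0.5501  2.244   0.3009  0.8369 -2.0661]
[-6.2666 -9.2815 11.7682  0.0031 -0.0054  0.0063]
```

View pics/t2.png

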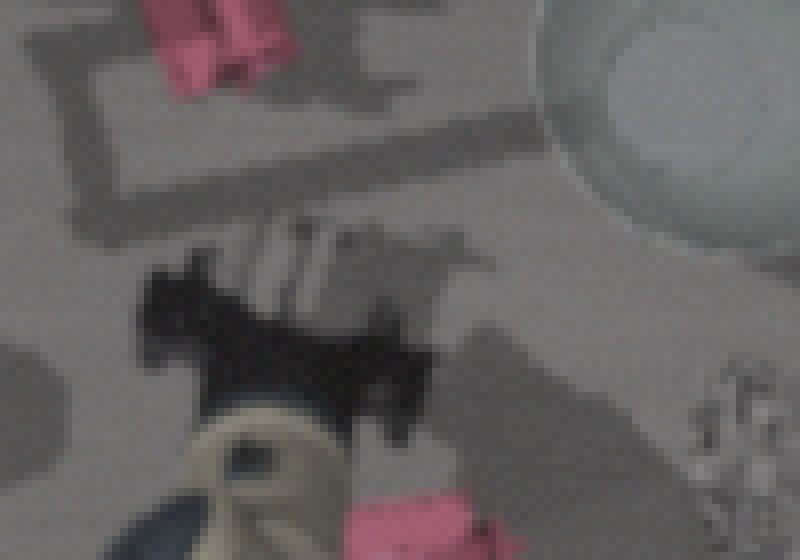

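View pics/s2.png

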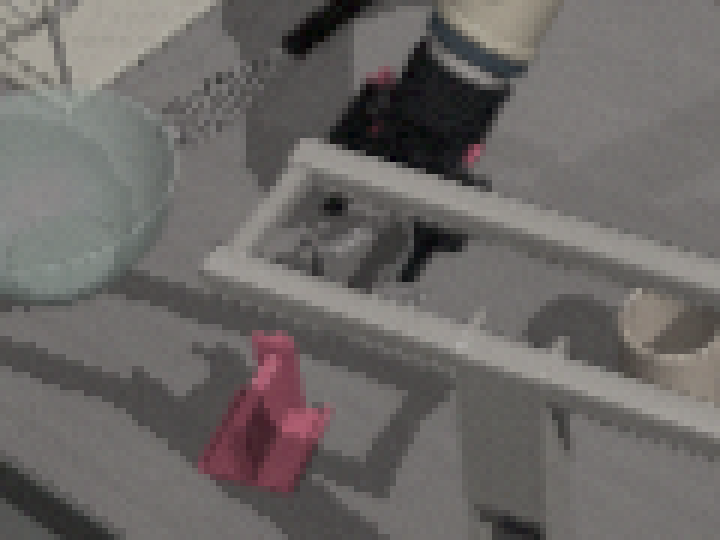

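Emit:
step_arm:
  deltas:
    - [-6, -9, 12, 0.003, -0.005, 0.006]
    - [-6, -9, 12, 0.003, -0.005, 0.006]
    - [-6, -9, 12, 0.003, -0.005, 0.006]

```text
clock: 2.95
ee_pos: [0.4959, -0.2581, 0.032]
tcp_rot: [2.06, 1.504, 0.521]
contact_force: [0.6, -0.2, 1.0]
gripper_width: 0.0855
```

Run:
```python
from h import *
show();p,R=tcp_for(LO,LY,38); print(delta(p,R))
```

```text
t 2.95 p [ 0.4959 -0.2581  0.032 ] F [ 0.6454 -0.2037  1.0315] M [0.1346 0.2736 0.0438] w 0.08550192056340271 q [-0.6764 -0.5247  2.2478  0.3108  0.8061 -2.0828]
[ 1.6438 -4.9973  2.1061  0.0063  0.0025  0.0002]
```

Emit:
step_arm:
  deltas:
    - [0, 0, 0, 0, 0, 0]
    - [0, 0, 0, 0, 0, 0]
    - [0, 0, 0, 0, 0, 0]

```text
clock: 3.25
ee_pos: [0.4956, -0.2581, 0.0311]
tcp_rot: [2.061, 1.504, 0.52]
contact_force: [0.2, 0.8, -0.2]
gripper_width: 0.0853
```

Run:
```python
from h import *
for i in range(3): show()
p,R=tcp_for(LO,LY,38); print(delta(p,R))
```

```text
t 3.25 p [ 0.4956 -0.2581  0.0311] F [ 0.1827  0.7761 -0.1794] M [ 0.058   0.2843 -0.0208] w 0.08533010278231162 q [-0.6768 -0.5239  2.2487  0.311   0.8052 -2.0834]
t 3.25 p [ 0.4956 -0.2581  0.0311] F [ 0.1827  0.7761 -0.1794] M [ 0.058   0.2843 -0.0208] w 0.08533010278231162 q [-0.6768 -0.5239  2.2487  0.311   0.8052 -2.0834]
t 3.25 p [ 0.4956 -0.2581  0.0311] F [ 0.1827  0.7761 -0.1794] M [ 0.058   0.2843 -0.0208] w 0.08533010278231162 q [-0.6768 -0.5239  2.2487  0.311   0.8052 -2.0834]
[ 1.7785 -4.2182  1.5761  0.0056  0.0025  0.    ]
```

Emit:
step_arm:
  deltas:
    - [0, 0, 0, 0, 0, 0]
    - [0, 0, 0, 0, 0, 0]
    - [0, 0, 0, 0, 0, 0]
    - [0, 0, 0, 0, 0, 0]
    - [0, 0, 0, 0, 0, 0]
  hand: -1
  grip_force: 100

```text
clock: 3.75
ee_pos: [0.4954, -0.2579, 0.0303]
tcp_rot: [2.062, 1.505, 0.52]
contact_force: [-0.2, 1.7, 0.8]
gripper_width: 0.0124
```

Run:
```python
from h import *
show()
```

```text
t 3.75 p [ 0.4954 -0.2579  0.0303] F [-0.2377  1.7031  0.8185] M [0.1577 0.3091 0.0756] w 0.01241756344996455 q [-0.6768 -0.5232  2.2493  0.3112  0.8051 -2.0836]
```

```bash
python3 - <<'E'
from h import *
p,R,s=cur(); print(R)
yaw=np.degrees(np.arctan2(-R[0,0],R[1,0])); print("yaw",yaw,"tilt",np.degrees(np.arctan2(np.hypot(*R[:2,2]),-R[2,2])))
g=p-R[:,2]*PZ; F=fr(yaw)
l=F.T@(LO-g); print("ledge origin in ledge axes rel grasp",l)  # expect x +.042,y~0
O=g+F@np.array([l[0],0,-g[2]]); 
RT=R.T@F; tT=R.T@(O-p); np.savez('grasp.npz',R=RT,t=tT); print(O)
E
cat >> h.py <<'E'
import os
if os.path.exists('grasp.npz'):
    G=np.load('grasp.npz'); RT,tT=G['R'],G['t']
def ledge():  # current ledge pose
    p,R,s=cur(); return p+R@tT,R@RT
def tcp_ledge(O,F): # tcp pose for a ledge pose
    R=F@RT.T; return O-R@tT,R
def up(v): return UO+fr(UY)@np.array(v)
def inup():
    O,F=ledge(); U=fr(UY); return U.T@(O-UO)*1e3, np.degrees(Ro.from_matrix(U.T@F).as_rotvec())
E
```

```text
[[ 0.3055  0.7479  0.5893]
 [ 0.9522 -0.239  -0.1903]
 [-0.0015  0.6192 -0.7852]]
yaw -17.790026522895037 tilt 38.26031209034597
ledge origin in ledge axes rel grasp [ 0.04    0.0017 -0.045 ]
[ 0.5225 -0.2666  0.    ]
```

Run:
```python
from h import *
O,F=ledge()
p,R=tcp_ledge(O+[0.0,0,.12],F); print(p,delta(p,R))
p,R=tcp_ledge(up([-.10,0,.125]),fr(UY)); print(p,delta(p,R))
```

```text
[ 0.4954 -0.2579  0.1503] [ -0.1793  74.308  -94.2247   0.      -0.      -0.    ]
[0.5509 0.0278 0.1553] [ 288.8414   50.6336 -119.8126   -0.0008    0.3297   -0.4181]
```

Emit:
step_arm:
  deltas:
    - [0, 12, -16, 0, 0, 0]
    - [0, 32, -40, 0, 0, 0]
    - [0, 56, -70, 0, 0, 0]
    - [0, 74, -94, 0, 0, 0]

```text
clock: 4.15
ee_pos: [0.495, -0.2576, 0.1509]
tcp_rot: [2.062, 1.505, 0.519]
contact_force: [-0.1, 0.5, -2.8]
gripper_width: 0.0106
```

Run:
```python
from h import *
show();print(ledge()[0])
p,R=tcp_ledge(up([-.10,0,.125]),fr(UY)); print(p,delta(p,R))
```

```text
t 4.15 p [ 0.495  -0.2576  0.1509] F [-0.053   0.4827 -2.7678] M [0.1687 0.5074 0.0069] w 0.010574267631037965 q [-0.6764 -0.6147  2.0896  0.257   1.047  -1.9948]
[ 0.5221 -0.2663  0.1206]
[0.5509 0.0278 0.1553] [288.8118 -23.6771 -24.8342  -0.0017   0.3297  -0.4183]
```

Emit:
step_arm:
  deltas:
    - [40, -3, -3, 0, 0.047, -0.06]
    - [85, -7, -7, 0, 0.094, -0.12]
    - [130, -11, -11, 0, 0.14, -0.18]
    - [175, -15, -15, 0, 0.19, -0.24]
    - [220, -19, -19, 0, 0.24, -0.3]

```text
clock: 4.65
ee_pos: [0.5365, -0.0383, 0.1513]
tcp_rot: [1.775, 1.916, 0.664]
contact_force: [0.8, -1.2, -3.5]
gripper_width: 0.0112
```

Run:
```python
from h import *
show();print(inup())
p,R=tcp_ledge(up([-.10,0,.125]),fr(UY)); print(p,delta(p,R))
```

```text
t 4.65 p [ 0.5365 -0.0383  0.1513] F [ 0.7652 -1.1832 -3.5378] M [-0.0652  0.6164 -0.0182] w 0.011206041439447914 q [-0.2691 -0.6881  2.1324  0.2415  1.0741 -1.9629]
(array([-128.9902,  -65.3555,  120.9363]), array([ 0.1826,  0.1267, -8.3297]))
[0.5509 0.0278 0.1553] [64.8413 17.7035  8.9393 -0.0024  0.0875 -0.1161]
```

Emit:
step_arm:
  deltas:
    - [32, 9, 4, -0.001, 0.044, -0.058]
    - [65, 18, 9, -0.002, 0.087, -0.116]
    - [65, 18, 9, -0.002, 0.087, -0.116]
    - [65, 18, 9, -0.002, 0.087, -0.116]

```text
clock: 5.05
ee_pos: [0.5514, 0.0266, 0.1553]
tcp_rot: [1.646, 2.056, 0.71]
contact_force: [-0.3, -0.3, -3.5]
gripper_width: 0.0105
```

Run:
```python
from h import *
show();print(inup())
t=grab_frame("top")[:,:,::-1];s=grab_frame("scene")[:,:,::-1]
cv2.imwrite('pics/t3f.png',t);cv2.imwrite('pics/s3f.png',s)
cv2.imwrite('pics/t3.png',t[115:215,190:300].repeat(7,0)[:600].repeat(7,1));cv2.imwrite('pics/s3.png',s[150:290,170:320].repeat(5,0)[:600].repeat(5,1))
```

```text
t 5.05 p [0.5514 0.0266 0.1553] F [-0.2707 -0.2709 -3.4769] M [-0.1012  0.6189 -0.0106] w 0.010461764982796619 q [-0.1524 -0.6361  2.0949  0.2581  1.0641 -1.9971]
(array([-99.7871,  -1.3264, 124.97  ]), array([-0.043 ,  0.0599, -0.1312]))
```

View pics/t3.png

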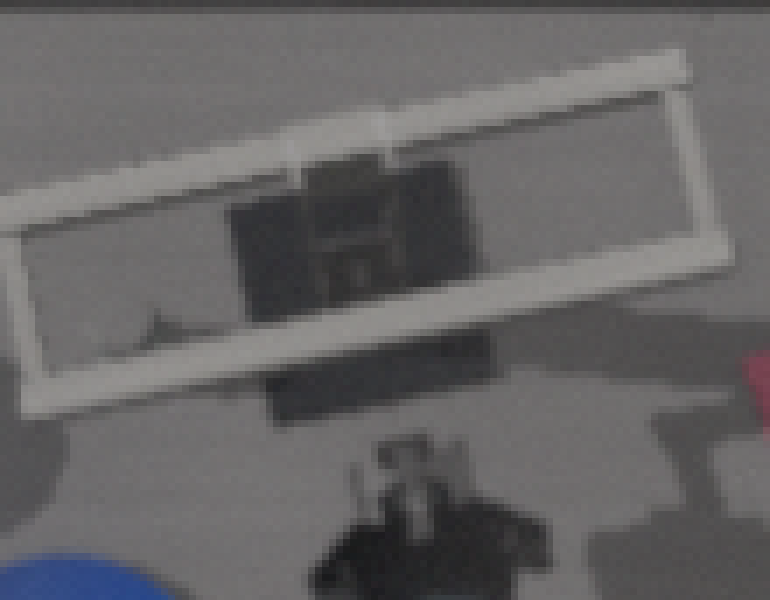

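View pics/s3.png

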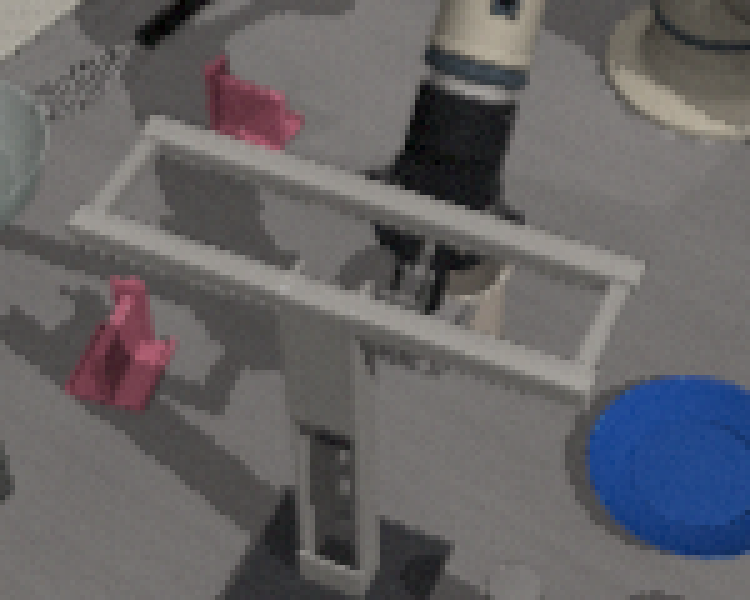

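Run:
```python
from h import *
for n,o,f in(("scene",(170,150),5),("top",(190,115),7)):
    for x in(0,.004):
        P=proj(n,[up([x,0,z]) for z in(.175,.135,.095,.055,.21,.30)]); print(n,x,P.round(1).tolist(),((P-o)*f+f/2).round(0).tolist())
s=cv2.imread('pics/s3f.png');t=cv2.imread('pics/t3f.png')
e=lambda im,lo,hi:np.clip((im.astype(float)-lo)/(hi-lo)*255,0,255).astype('uint8')
cv2.imwrite('pics/s3z.png',e(cv2.resize(s[228:268,225:255],None,fx=15,fy=15,interpolation=0),20,180))
cv2.imwrite('pics/t3z.png',e(cv2.resize(t[132:164,225:260],None,fx=18,fy=18,interpolation=0),20,130))
```

```text
scene 0 [[237.5, 234.7], [237.9, 241.5], [238.2, 248.0], [238.5, 254.1], [237.2, 228.6], [236.4, 211.4]] [[340.0, 426.0], [342.0, 460.0], [343.0, 492.0], [345.0, 523.0], [339.0, 395.0], [335.0, 309.0]]
scene 0.004 [[237.1, 235.6], [237.4, 242.3], [237.7, 248.8], [238.0, 255.0], [236.8, 229.4], [235.9, 212.2]] [[338.0, 430.0], [339.0, 464.0], [341.0, 497.0], [343.0, 527.0], [336.0, 399.0], [332.0, 314.0]]
top 0 [[240.6, 152.5], [241.1, 155.1], [241.5, 157.7], [241.9, 160.1], [240.2, 150.0], [239.1, 143.2]] [[358.0, 266.0], [361.0, 284.0], [364.0, 302.0], [367.0, 319.0], [355.0, 249.0], [348.0, 201.0]]
top 0.004 [[240.4, 151.5], [240.9, 154.2], [241.3, 156.7], [241.7, 159.2], [240.0, 149.0], [238.9, 142.1]] [[356.0, 259.0], [360.0, 278.0], [362.0, 296.0], [365.0, 313.0], [354.0, 242.0], [346.0, 194.0]]
```

View pics/s3z.png

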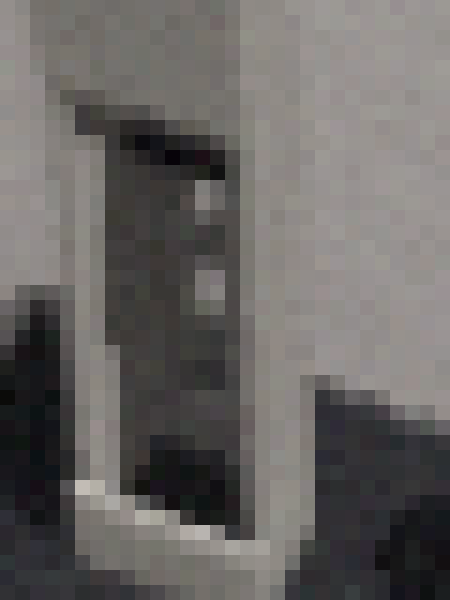

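View pics/t3z.png

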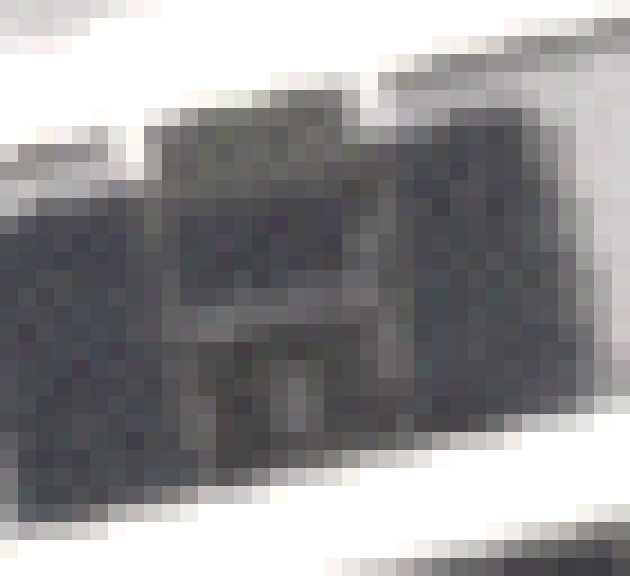

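Run:
```python
from h import *
s=cv2.imread('pics/s3f.png');t=cv2.imread('pics/t3f.png')
O,F=ledge()
Q=lambda v:O+F@(np.array(v)/1e3)
pts=[Q(v) for v in([-75,0,62],[-6,0,62],[-3,15,75],[-3,-15,75],[-75,35,12],[-75,-35,12],[0,35,12],[0,-35,12],[-3,0,75])]
e=lambda im,lo,hi:np.clip((im.astype(float)-lo)/(hi-lo)*255,0,255).astype('uint8')
for n,im,(r0,r1,c0,c1) in(("top",t,(172,202,230,266)),("scene",s,(192,230,234,272))):
    f=15; z=e(cv2.resize(im[r0:r1,c0:c1],None,fx=f,fy=f,interpolation=0),30,150)
    P=proj(n,pts); print(n,P.round(1).tolist())
    for i,p in enumerate(P): 
        q=((p-[c0,r0]+.5)*f).astype(int).tolist(); cv2.circle(z,q,3,(0,255,0),-1); cv2.putText(z,str(i),(q[0]+3,q[1]),0,.4,(0,255,255))
    cv2.imwrite(f'pics/{n}3l.png',z)
```

```text
top [[250.8, 195.6], [247.0, 178.0], [242.8, 177.3], [250.6, 175.7], [242.2, 199.6], [259.9, 195.8], [238.2, 181.0], [255.8, 177.2], [246.7, 176.5]]
scene [[256.2, 198.7], [248.9, 211.3], [252.4, 210.7], [244.8, 208.3], [264.4, 210.1], [247.9, 204.8], [256.9, 224.0], [239.9, 218.2], [248.6, 209.5]]
```

View pics/top3l.png

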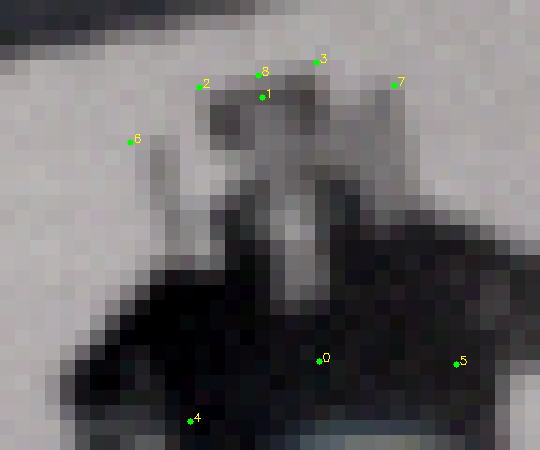

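View pics/scene3l.png

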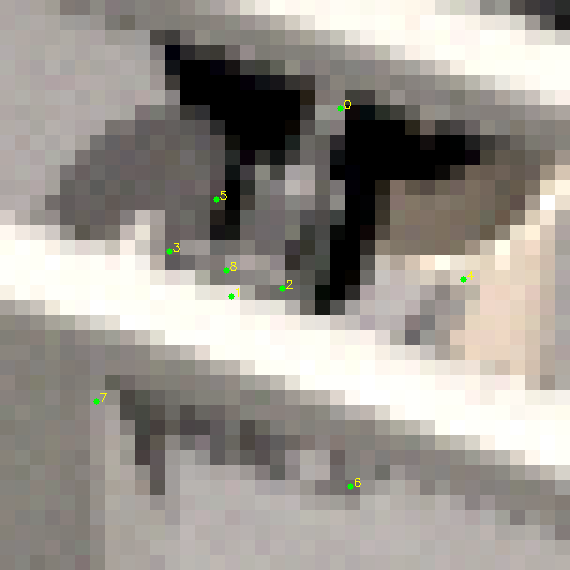

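```bash
cat >> h.py <<'E'
UO=UO+fr(UY)@np.array([0,.0013,0])
def go(x,y,z):
    p,R=tcp_ledge(up(np.array([x,y,z])/1e3),fr(UY)); d=delta(p,R); print("to",(x,y,z),"delta",d.round(4)); return d
E
python3 - <<'E'
from h import *
print(inup()); go(-40,0,122.5); go(-17,0,122.5)
E
```

```text
(array([-99.8482,  -3.7352, 125.4911]), array([-0.0585,  0.0036, -0.2418]))
to (-40, 0, 122.5) delta [ 3.8442 45.1343 39.3888 -0.0001  0.0034 -0.0027]
to (-17, 0, 122.5) delta [ 3.9413 63.1949 53.6297 -0.0001  0.0034 -0.0027]
```

Emit:
step_arm:
  deltas:
    - [4, 15, 13, 0, 0.003, -0.003]
    - [4, 30, 26, 0, 0.003, -0.003]
    - [4, 45, 39, 0, 0.003, -0.003]
    - [4, 55, 46, 0, 0.003, -0.003]
    - [4, 55, 46, 0, 0.003, -0.003]

```text
clock: 5.65
ee_pos: [0.6216, 0.0446, 0.1543]
tcp_rot: [1.644, 2.056, 0.712]
contact_force: [-1.0, 0.2, -3.3]
gripper_width: 0.0109
```

Run:
```python
from h import *
show();print(inup()); go(-17,0,122.5)
```

```text
t 5.65 p [0.6216 0.0446 0.1543] F [-1.0125  0.2165 -3.277 ] M [-0.2111  0.6332 -0.0137] w 0.010883847894298406 q [-0.0848 -0.4065  1.9432  0.2264  0.9713 -1.9443]
(array([-27.2749,  -0.4721, 123.9693]), array([-0.0263, -0.0343, -0.0384]))
to (-17, 0, 122.5) delta [ 0.4488  7.1787  7.5175  0.0006  0.0008 -0.0002]
```

Emit:
step_arm:
  deltas:
    - [0.5, 4, 4.5, 0, 0, 0]
    - [0.5, 7, 7.5, 0, 0, 0]
    - [0.5, 7, 7.5, 0, 0, 0]
    - [0.5, 7, 7.5, 0, 0, 0]

```text
clock: 6.05
ee_pos: [0.6307, 0.0481, 0.1534]
tcp_rot: [1.642, 2.057, 0.713]
contact_force: [-0.1, 0.8, -3.7]
gripper_width: 0.0106
```

Run:
```python
from h import *
show();print(inup()); go(-12,0,122.5); go(0,0,122.5)
```

```text
t 6.05 p [0.6307 0.0481 0.1534] F [-0.075   0.829  -3.6931] M [-0.1513  0.5303  0.0236] w 0.010582639323036585 q [-0.0755 -0.3787  1.9244  0.2223  0.9596 -1.9375]
(array([-17.6349,   0.9469, 123.1382]), array([-0.0414, -0.0972,  0.0351]))
to (-12, 0, 122.5) delta [-0.9535  4.0911  3.9926  0.0017  0.0002  0.0009]
to (0, 0, 122.5) delta [-0.9608 13.5009 11.4394  0.0017  0.0002  0.0009]
```

Emit:
step_arm:
  deltas:
    - [-1, 2, 2, 0.001, 0, 0.001]
    - [-1, 4, 4, 0.001, 0, 0.001]
    - [-1, 5.5, 5, 0.001, 0, 0.001]
    - [-1, 7, 6.5, 0.001, 0, 0.001]
    - [-1, 8.5, 7.5, 0.001, 0, 0.001]

```text
clock: 6.55
ee_pos: [0.6423, 0.0499, 0.1527]
tcp_rot: [1.644, 2.057, 0.713]
contact_force: [-0.0, -0.1, -2.8]
gripper_width: 0.0107
```

Run:
```python
from h import *
show();print(inup()); go(0,0,122.5)
```

```text
t 6.55 p [0.6423 0.0499 0.1527] F [-0.018  -0.0561 -2.8349] M [-0.1559  0.5893  0.0225] w 0.010696750487297235 q [-0.0694 -0.3421  1.8972  0.2193  0.9502 -1.9318]
(array([ -5.9619,   0.1189, 122.3843]), array([-0.0004, -0.0348,  0.0041]))
to (0, 0, 122.5) delta [-0.1178  4.7758  3.6018  0.0006 -0.      0.0001]
```

Emit:
step_arm:
  deltas:
    - [0, 1.5, 1.2, 0, 0, 0]
    - [0, 3, 2.4, 0, 0, 0]
    - [0, 4, 3.1, 0, 0, 0]
    - [0, 4, 3.1, 0, 0, 0]

```text
clock: 6.95
ee_pos: [0.6472, 0.051, 0.1529]
tcp_rot: [1.643, 2.057, 0.713]
contact_force: [0.8, -0.7, -3.4]
gripper_width: 0.0108
```

Run:
```python
from h import *
show();print(inup()); go(0,0,122.5)
```

```text
t 6.95 p [0.6472 0.051  0.1529] F [ 0.8171 -0.6693 -3.3836] M [-0.0938  0.6127  0.0023] w 0.01079491355391948 q [-0.0661 -0.3274  1.8855  0.2174  0.9464 -1.9287]
(array([ -0.9086,   0.1117, 122.5729]), array([-0.0039, -0.046 ,  0.0059]))
to (0, 0, 122.5) delta [-0.1109  0.7009  0.6177  0.0008 -0.      0.0001]
```

Emit:
step_arm:
  deltas:
    - [0, 1.2, 0.9, 0, 0, 0]
    - [0, 2.3, 1.9, 0, 0, 0]
    - [0, 3.5, 2.8, 0, 0, 0]
    - [0, 3.5, 2.8, 0, 0, 0]

```text
clock: 7.35
ee_pos: [0.6481, 0.051, 0.1527]
tcp_rot: [1.646, 2.064, 0.705]
contact_force: [-44.3, -9.0, 13.6]
gripper_width: 0.0107
```

Run:
```python
from h import *
show();print(inup()); go(0,0,122.5)
```

```text
t 7.35 p [0.6481 0.051  0.1527] F [-44.2994  -8.9844  13.6162] M [-0.6065  3.8251  0.3793] w 0.010684892367311424 q [-0.0647 -0.319   1.876   0.2128  0.955  -1.9263]
(array([ -0.3237,  -0.0714, 122.2095]), array([-0.051 ,  0.4316,  0.0795]))
to (0, 0, 122.5) delta [ 0.0833  0.1221 -0.0029 -0.0075 -0.0002  0.0016]
```

Emit:
step_arm:
  deltas:
    - [0, -2.3, -1.9, 0, 0, 0]
    - [0, -2.3, -1.9, 0, 0, 0]

```text
clock: 7.55
ee_pos: [0.6479, 0.0509, 0.1532]
tcp_rot: [1.644, 2.057, 0.712]
contact_force: [-11.2, -2.4, 1.9]
gripper_width: 0.0113
```

Run:
```python
from h import *
show();print(inup())
t=grab_frame("top")[:,:,::-1];s=grab_frame("scene")[:,:,::-1]
cv2.imwrite('pics/t4f.png',t);cv2.imwrite('pics/s4f.png',s)
e=lambda im,lo,hi:np.clip((im.astype(float)-lo)/(hi-lo)*255,0,255).astype('uint8')
cv2.imwrite('pics/t4.png',e(t[130:190,220:275].repeat(10,0).repeat(10,1),20,150));cv2.imwrite('pics/s4.png',e(s[195:265,215:275].repeat(8,0).repeat(8,1),20,170))
```

```text
t 7.55 p [0.6479 0.0509 0.1532] F [-11.2457  -2.4125   1.87  ] M [-0.2651  1.3954  0.1473] w 0.01125824564083978 q [-0.0657 -0.3251  1.8828  0.2164  0.9472 -1.9279]
(array([ -0.2458,  -0.1082, 122.9078]), array([-0.0275, -0.0058,  0.0012]))
```

View pics/t4.png

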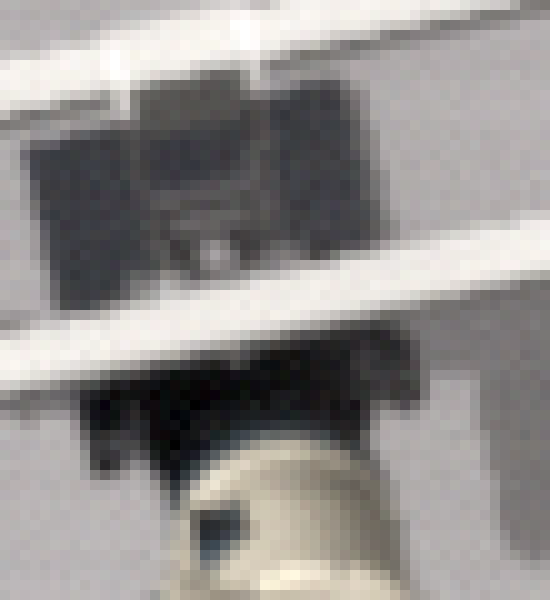

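View pics/s4.png

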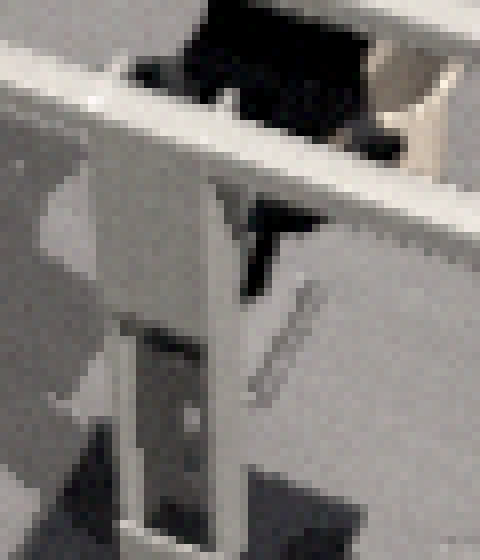

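Emit:
step_arm:
  deltas:
    - [0, -1.8, 0.8, 0, 0, 0]
    - [0, -3, 2.4, 0, 0, 0]
    - [0, -4.2, 4, 0, 0, 0]
    - [0, -5.4, 5.5, 0, 0, 0]

```text
clock: 8.05
ee_pos: [0.648, 0.0509, 0.1485]
tcp_rot: [1.641, 2.056, 0.714]
contact_force: [-22.9, -4.3, 14.5]
gripper_width: 0.0112
```

Run:
```python
from h import *
show();print(inup())
```

```text
t 8.05 p [0.648  0.0509 0.1485] F [-22.8879  -4.3001  14.5402] M [-0.2433  1.8134  0.4439] w 0.011238268568055992 q [-0.0661 -0.3247  1.8921  0.2192  0.9346 -1.9325]
(array([ -0.0551,  -0.1736, 118.2657]), array([-0.0774, -0.19  ,  0.0328]))
```

Emit:
step_arm:
  deltas:
    - [0, -1.8, -0.1, 0, 0, 0]
    - [0, -2.4, 0.6, 0, 0, 0]
    - [0, -3, 1.4, 0, 0, 0]

```text
clock: 8.35
ee_pos: [0.6478, 0.0508, 0.1467]
tcp_rot: [1.639, 2.053, 0.718]
contact_force: [-11.2, -1.6, 10.3]
gripper_width: 0.0108
```

Run:
```python
from h import *
show();print(inup())
```

```text
t 8.35 p [0.6478 0.0508 0.1467] F [-11.1671  -1.6409  10.2992] M [-0.0396  0.6194  0.287 ] w 0.010820680516023539 q [-0.0668 -0.3273  1.8988  0.2215  0.927  -1.9349]
(array([ -0.2192,  -0.2482, 116.64  ]), array([-0.0848, -0.4128,  0.005 ]))
```

Emit:
step_arm:
  deltas:
    - [0, -0.9, 0.6, 0, 0.0, 0]
    - [0, -1.6, 1.4, 0.0, 0, 0]
    - [0, -2.3, 2.2, 0, 0, 0]

```text
clock: 8.65
ee_pos: [0.6477, 0.0508, 0.1438]
tcp_rot: [1.638, 2.052, 0.718]
contact_force: [-7.4, -0.4, 8.6]
gripper_width: 0.011
```

Run:
```python
from h import *
show();print(inup()); go(-0.2,0,114)
```

```text
t 8.65 p [0.6477 0.0508 0.1438] F [-7.4236 -0.4248  8.6428] M [0.0699 0.3141 0.2591] w 0.011017407577240308 q [-0.0669 -0.3267  1.9039  0.2229  0.9206 -1.9369]
(array([ -0.2877,  -0.2526, 113.74  ]), array([-0.0901, -0.4661,  0.0032]))
to (-0.2, 0, 114) delta [ 0.2052  0.5684 -0.1762  0.0081  0.0012  0.001 ]
```

Emit:
step_arm:
  deltas:
    - [0, -0.6, 0.8, 0.004, 0, 0]
    - [0, -1.2, 1.6, 0.004, 0, 0]
    - [0, -1.9, 2.4, 0.004, 0, 0]

```text
clock: 8.95
ee_pos: [0.6477, 0.0508, 0.1402]
tcp_rot: [1.641, 2.055, 0.714]
contact_force: [-4.5, 0.1, 6.1]
gripper_width: 0.0108
```

Run:
```python
from h import *
show();print(inup())
```

```text
t 8.95 p [0.6477 0.0508 0.1402] F [-4.5098  0.0928  6.1067] M [0.081  0.0906 0.2304] w 0.010820114811776332 q [-0.0662 -0.3216  1.9047  0.2215  0.9189 -1.9362]
(array([ -0.4165,  -0.2251, 109.9944]), array([-0.0739, -0.2106, -0.0049]))
```

Emit:
step_arm:
  deltas:
    - [0, -0.5, 0.6, 0, 0, 0]
    - [0, -0.9, 1.2, 0, 0, 0]
    - [0, -1.3, 1.6, 0, 0, 0]

```text
clock: 9.25
ee_pos: [0.6478, 0.0508, 0.1398]
tcp_rot: [1.64, 2.054, 0.715]
contact_force: [-15.4, -2.8, 13.8]
gripper_width: 0.011
```

Run:
```python
from h import *
show();print(inup())
```

```text
t 9.25 p [0.6478 0.0508 0.1398] F [-15.4138  -2.8315  13.7583] M [0.2033 0.6401 0.3744] w 0.011021506911319295 q [-0.0663 -0.3221  1.9062  0.2222  0.9165 -1.9374]
(array([ -0.2758,  -0.2736, 109.6834]), array([-0.0978, -0.2908,  0.0087]))
```

Emit:
step_arm:
  deltas:
    - [0, -1.3, 0.3, 0, 0, 0]
    - [0, -1.6, 0.7, 0, 0, 0]
    - [0, -1.6, 0.7, 0, 0, 0]

```text
clock: 9.55
ee_pos: [0.6477, 0.0507, 0.1397]
tcp_rot: [1.638, 2.052, 0.718]
contact_force: [-12.1, -1.9, 14.3]
gripper_width: 0.0108
```

Run:
```python
from h import *
show();print(inup())
```

```text
t 9.55 p [0.6477 0.0507 0.1397] F [-12.1177  -1.9259  14.285 ] M [0.3324 0.2184 0.4719] w 0.0107636817562499 q [-0.0667 -0.3242  1.9092  0.2236  0.9131 -1.9388]
(array([ -0.2806,  -0.3008, 109.6693]), array([-0.1153, -0.4515,  0.0058]))
```

Emit:
step_arm:
  deltas:
    - [0, -1.0, 1.0, 0.006, 0, 0]
    - [0, -1.3, 1.3, 0.008, 0, 0]
    - [0, -1.3, 1.3, 0.008, 0, 0]

```text
clock: 9.85
ee_pos: [0.6478, 0.0507, 0.1397]
tcp_rot: [1.641, 2.056, 0.712]
contact_force: [-19.5, -2.2, 20.5]
gripper_width: 0.0108
```

Run:
```python
from h import *
show();print(inup())
```

```text
t 9.85 p [0.6478 0.0507 0.1397] F [-19.4898  -2.2298  20.4566] M [0.4137 0.3995 0.5344] w 0.010772577592945472 q [-0.0654 -0.3198  1.9034  0.2193  0.9199 -1.9355]
(array([ -0.3808,  -0.3336, 109.4302]), array([-0.1427, -0.0924,  0.0184]))
```

Emit:
step_arm:
  deltas:
    - [0, 0.4, -1.7, 0, 0, 0]
    - [0, 0.7, -3.3, 0, 0, 0]
    - [0, 0.7, -3.3, 0, 0, 0]

```text
clock: 10.15
ee_pos: [0.6465, 0.0504, 0.1398]
tcp_rot: [1.643, 2.057, 0.711]
contact_force: [1.3, 1.6, 9.7]
gripper_width: 0.0106
```

Run:
```python
from h import *
show();print(inup())
```

```text
t 10.15 p [0.6465 0.0504 0.1398] F [1.2866 1.5516 9.6973] M [ 0.4151 -1.1851  0.1724] w 0.010630677806485604 q [-0.0662 -0.3228  1.9051  0.2191  0.9227 -1.9346]
(array([ -1.743 ,  -0.4061, 109.4692]), array([-0.1003, -0.0143, -0.0323]))
```

Emit:
step_arm:
  deltas:
    - [0, 1, 0, 0, 0, 0]
    - [0, 2.2, 0, 0, 0, 0]
    - [0, 2.2, 0, 0, 0, 0]

```text
clock: 10.45
ee_pos: [0.6471, 0.0505, 0.1399]
tcp_rot: [1.645, 2.059, 0.708]
contact_force: [-6.5, -0.5, 10.3]
gripper_width: 0.0108
```

Run:
```python
from h import *
show();print(inup())
```

```text
t 10.45 p [0.6471 0.0505 0.1399] F [-6.5381 -0.4717 10.3033] M [ 0.1719 -0.4396  0.1243] w 0.010777654866756763 q [-0.0655 -0.3184  1.9001  0.2171  0.9267 -1.9328]
(array([ -1.2284,  -0.4266, 109.4681]), array([-0.0918,  0.1968, -0.0182]))
```

Emit:
step_arm:
  deltas:
    - [0, 0.8, -1.2, 0, 0, 0]
    - [0, 1.6, -0.8, -0.003, 0, 0]
    - [0, 2, -0.4, -0.003, 0, 0]

```text
clock: 10.75
ee_pos: [0.6477, 0.0506, 0.1398]
tcp_rot: [1.645, 2.059, 0.708]
contact_force: [-9.7, -0.9, 11.4]
gripper_width: 0.011
```

Run:
```python
from h import *
show();print(inup())
```

```text
t 10.75 p [0.6477 0.0506 0.1398] F [-9.7175 -0.8792 11.3549] M [ 0.1248 -0.1522  0.0916] w 0.010965219907289925 q [-0.0653 -0.3169  1.8991  0.2175  0.926  -1.9328]
(array([ -0.6668,  -0.4058, 109.4561]), array([-0.0747,  0.1777, -0.0178]))
```

Emit:
step_arm:
  deltas:
    - [0, 0.8, -1.0, 0, 0, 0]
    - [0, 1.4, -1.5, -0.003, 0, 0]
    - [0, 1.4, -1.5, -0.003, 0, 0]

```text
clock: 11.05
ee_pos: [0.6475, 0.0506, 0.14]
tcp_rot: [1.645, 2.058, 0.71]
contact_force: [1.2, -1.3, 6.2]
gripper_width: 0.011
```

Run:
```python
from h import *
show();print(inup())
```

```text
t 11.05 p [0.6475 0.0506 0.14  ] F [ 1.1934 -1.2768  6.2157] M [ 0.0696 -0.7497 -0.0635] w 0.011000375042543892 q [-0.0657 -0.3182  1.9002  0.2187  0.9254 -1.9333]
(array([ -0.8488,  -0.313 , 109.6011]), array([-0.0401,  0.1242, -0.0267]))
```

Emit:
step_arm:
  deltas:
    - [0, 0.5, 0.4, 0, 0, 0]
    - [0, 0.5, 0.4, 0, 0, 0]

```text
clock: 11.25
ee_pos: [0.6477, 0.0507, 0.14]
tcp_rot: [1.645, 2.059, 0.708]
contact_force: [-4.0, -1.4, 7.3]
gripper_width: 0.0109
```

Emit:
step_arm:
  deltas:
    - [0, 0, 0, 0, 0, 0]
    - [0, 0, 0, 0, 0, 0]
    - [0, 0, 0, 0, 0, 0]
    - [0, 0, 0, 0, 0, 0]
    - [0, 0, 0, 0, 0, 0]
  hand: 1

```text
clock: 11.75
ee_pos: [0.647, 0.051, 0.1379]
tcp_rot: [1.647, 2.062, 0.707]
contact_force: [1.0, -0.6, 0.5]
gripper_width: 0.0817
```

Run:
```python
from h import *
show();print(inup())
```

```text
t 11.75 p [0.647  0.051  0.1379] F [ 0.9851 -0.5563  0.5311] M [-0.0181  0.2732 -0.0336] w 0.08169827029556656 q [-0.0651 -0.3156  1.9003  0.2181  0.9269 -1.9328]
(array([ -1.3933,   0.1533, 107.4479]), array([0.0114, 0.3565, 0.0048]))
```

Emit:
step_arm:
  deltas:
    - [0, -16, -12, 0, 0, 0]
    - [0, -40, -31, 0, 0, 0]
    - [0, -63, -50, 0, 0, 0]
    - [0, -90, -71, 0, 0, 0]
    - [0, -90, -71, 0, 0, 0]

```text
clock: 12.25
ee_pos: [0.5334, 0.0252, 0.1395]
tcp_rot: [1.646, 2.06, 0.707]
contact_force: [0.5, 0.2, -0.1]
gripper_width: 0.0852
```

Run:
```python
from h import *
show()
t=grab_frame("top")[:,:,::-1];s=grab_frame("scene")[:,:,::-1]
cv2.imwrite('pics/t5f.png',t);cv2.imwrite('pics/s5f.png',s)
e=lambda im,lo,hi:np.clip((im.astype(float)-lo)/(hi-lo)*255,0,255).astype('uint8')
cv2.imwrite('pics/t5.png',e(t[130:190,220:275].repeat(10,0).repeat(10,1),20,150));cv2.imwrite('pics/s5.png',e(s[185:265,205:285].repeat(7,0).repeat(7,1),20,170))
```

```text
t 12.25 p [0.5334 0.0252 0.1395] F [ 0.4945  0.2293 -0.1126] M [-0.0758  0.2872 -0.0079] w 0.08516035714854835 q [-0.1652 -0.6943  2.1563  0.2662  1.0674 -2.0132]
```

View pics/t5.png

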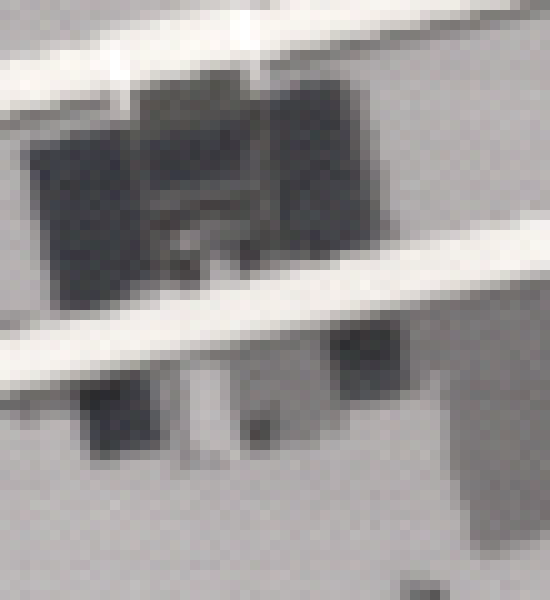

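View pics/s5.png

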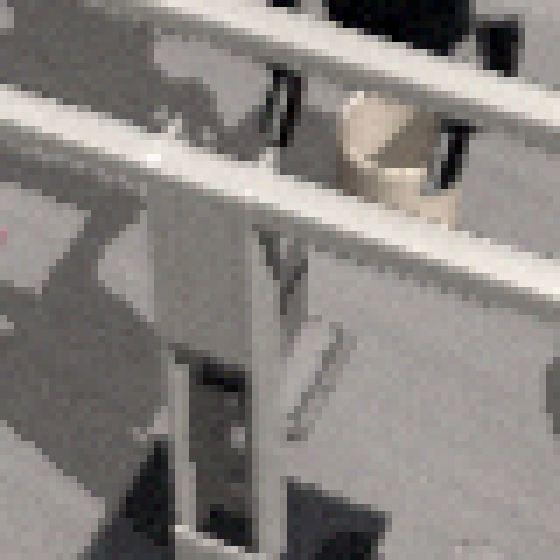

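View pics/s5f.png

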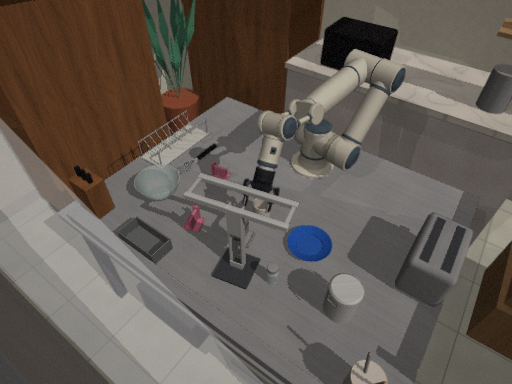

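Run:
```python
from h import *
s=cv2.imread('pics/s5f.png');t=cv2.imread('pics/t5f.png')
F=fr(UY);O=up([-.0003,-.0003,.1095])
Q=lambda v:O+F@(np.array(v)/1e3)
pts=[Q(v) for v in([-75,0,62],[-6,0,62],[-3,15,75],[-3,-15,75],[-75,35,12],[-75,-35,12],[0,35,12],[0,-35,12],[-75,35,0],[-75,-35,0])]
e=lambda im,lo,hi:np.clip((im.astype(float)-lo)/(hi-lo)*255,0,255).astype('uint8')
for n,im,(r0,r1,c0,c1) in(("top",t,(148,182,222,268)),("scene",s,(205,252,232,262))):
    f=12; z=e(cv2.resize(im[r0:r1,c0:c1],None,fx=f,fy=f,interpolation=0),30,150)
    P=proj(n,pts)
    for i,p in enumerate(P): 
        q=((p-[c0,r0]+.5)*f).astype(int).tolist(); cv2.circle(z,q,3,(0,255,0),-1); cv2.putText(z,str(i),(q[0]+3,q[1]),0,.4,(0,0,255))
    cv2.imwrite(f'pics/{n}5l.png',z)
```

```text
(no output)
```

View pics/top5l.png

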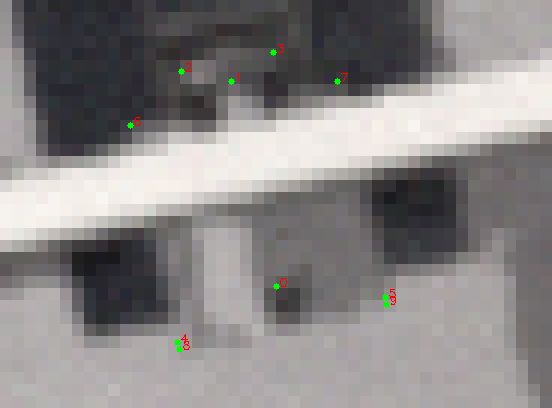

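View pics/scene5l.png

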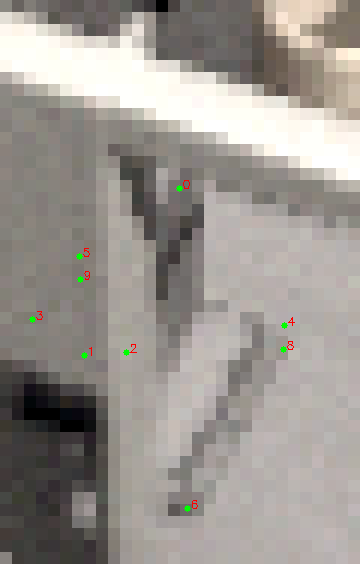

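Run:
```python
from h import *
a=cv2.imread('pics/top0.png').astype(int);b=grab_frame("top")[:,:,::-1].astype(int)
d=abs(a-b).max(2)
for n,(r0,r1,c0,c1) in dict(plate=(193,240,176,223),bowl=(152,204,343,397),pink1=(155,185,294,318),canister=(150,190,122,160),whisk=(210,285,362,385),jar=(140,175,205,225)).items(): print(n,(d[r0:r1,c0:c1]>40).sum())
show(); print(order.hand_in())
```

```text
plate 0
bowl 0
pink1 0
canister 0
whisk 0
jar 0
t 12.4 p [0.5359 0.0256 0.1399] F [ 0.5729 -0.2875  0.1431] M [-0.1076  0.2887  0.0288] w 0.08523960760822749 q [-0.1633 -0.6854  2.1505  0.2661  1.0638 -2.0123]
the job is handed in; nothing more can be done
None
```

The steel ledge is hooked into the top two slots of the upright, pressed home and released. I handed the job in at about 12.4 s with the arm clear of it.

**What I did**
- I gripped the ledge's rib with the gripper tilted about 38°, carried it under the lamp bar and pushed both claws straight in. From the camera view I had set the height for slots about 7.5 mm above nominal. The claws went in on the first try, and the back met the strip.
- I then moved it down about 13.4 mm. It gave way under roughly 9–12 N of keeper and friction force, then stopped hard. At the stop I pressed with about 24 N in total (the wrist reading includes the ledge's weight) and it moved no further.
- I eased the load, opened the fingers and backed away along the same line.

**Last checks**
- **Ledge position:** after release it hung in place. Its drawn position, level and flush, matched both camera pictures to within about 1–2 pixels, which cannot show a tilt below roughly 3°.
- **Tilt at release:** the arm's own reading, just before the fingers opened, was a few tenths of a degree or less.
- **Contact:** the force on the gripper was near zero after retreat.
- **Other things:** the top picture shows no change at the plate, bowl, canister, whisk, jar or the pink ledge nearer the upright. The arm hid the mug and the other pink ledge from that view, so those two were not compared; no contact showed in the forces near them.

**Disagreements:** the hard stop implies the strip sits about 6.5 mm high, while the camera suggested 8–9 mm. I put this down to camera error. The keeper's travel cannot be read directly, so "fully home" rests on the hard stop and the distance dropped; by those the ledge could be at most about 0.8 mm short.

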